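# Load a wax ring blank on a catch mandrel and lay it in the carving stand

### The job

Take the mandrel by its wooden grip, slide its rod right through the bore of the blue wax ring blank that lies on the wooden bench stop, bracing the blank against the notched fence, until the blank is fully home against the mandrel's brass shoulder and the spring catch has snapped out behind it. Then carry the blank on the mandrel to the brass carving stand and lay the mandrel down gently in its two V cradles, neck in the near one and rod in the far one, and let go. Wax is brittle, so feel your way and never force it, and leave the other things on the bench where they are.

Things in the scene. Friction and masses are not known exactly. Their poses are not given: they have to be found in the camera images.
- mandrel: Mandrel, 160 mm long, 120 g, used level. Origin on its axis in the face of the shoulder; x along the axis to the tip, z the side with the catch (up as it lies). Steel rod 14 mm in diameter, x = 0 to 66 mm; behind the origin a brass shoulder collar 22 mm in diameter, 8 mm thick, then the neck, then the grip. It lies on the bench, axis 11 mm up, rod roughly away from the robot. Balances at x = -5 mm.
- mandrel_grip (a point): front half of the mandrel's eight-sided wooden grip, on the axis (mandrel x = -48 mm; the grip runs from x = -24 to -94 mm); two opposite flats, 22 mm apart, stand upright as it lies: take it here.
- mandrel_tip (a point): tip of the mandrel's rod, on the axis (mandrel x = 66 mm); the last 8 mm are coned from 14 to 8 mm in diameter.
- mandrel_home (a point): point on the mandrel's axis where the centre of the blank lies when it is fully home (mandrel x = 15 mm).
- mandrel_neck (a point): middle of the mandrel's brass neck, 14 mm in diameter and 16 mm long, on the axis (mandrel x = -16 mm); comes to lie at front_cradle.
- mandrel_rear_seat (a point): point on the axis of the rod (mandrel x = 52 mm) that comes to lie at rear_cradle.
- catch (a joint): spring catch: brass tooth 5 mm wide, 4 mm proud of the rod's +z side, x = 31 to 43 mm, ramped towards the tip, steep towards the shoulder. 0 = sprung out; grows (m) as pressed in, at most 0.0042. In the bore it is pressed in 2 mm (push of 2 to 4 N at its ramp, then a drag of 1 to 3 N if the rod is level and in line; it binds if skewed); it snaps out past the blank's far end when home.
- blue_blank: blue carving-wax ring blank, 30 g: tube 30 mm long, 29 mm wide and high, round above, flat below. Origin mid-bore on the axis, 14.5 mm above its underside; x along the bore (through, 16 mm in diameter, mouths chamfered 1.5 mm). It lies on the bench stop 2 to 39 mm before the fence, roughly square to it, and slides until the fence holds it. Brittle: chips if pressed on the stop with 12 N.
- bench_stop: wooden bench stop, fixed: ledge x = -19 to 75 mm, 90 mm wide, top 20 mm above the bench, with a fence 14 mm thick, 28 mm high across it. Origin on the bench on its centre line; x points to the fence, roughly away from the robot. The fence is clamped somewhere in its slots, its face 25 to 55 mm along x. A 20 mm wide notch in its middle, open at the top, sill 4 mm up, lets the rod through.
- carving_stand: carving stand, fixed: dark steel base 92 x 62 x 10 mm with two brass uprights 46 mm wide, 68 mm apart, each with a 90 degree V cradle open at the top. Origin on the bench surface under the middle; x from the near upright to the far one, z up. The uprights' tops are 59 mm above the bench; the V is 34 mm wide there.
- front_cradle (a point): axis of a 14 mm shaft lying in the stand's near upright (9 mm thick), 52 mm above the bench, stand x = -34 mm. The mandrel's 16 mm long neck drops over this upright, between shoulder and grip.
- rear_cradle (a point): axis of a 14 mm shaft lying in the stand's far upright (8 mm thick), 52 mm above the bench, stand x = 34 mm.
- green_offcut: short green wax tube offcut, 25 x 25 x 16 mm; bystander, origin in its middle.
- glass_jar: green glass jar with tin lid, 69 mm wide, 134 mm high; bystander, origin under its middle.
- ink_bottle: small green bottle with dark green cap, 35 mm wide, 40 mm high; bystander, origin under its middle.
- amber_tin: small round brass tin of amber wax, 51 mm wide, 19 mm high; bystander, origin under its middle.
- bronze_bull: small bronze bull figurine, 19 x 58 x 40 mm; bystander, origin under its middle.
- doming_block: steel doming block, 34 mm cube; bystander, origin under its middle.
Mind the look-alikes: they are no part of the job. There is more than one size of the blue_blank; the one meant has the size given above.

How it is judged:
On the way, in this order (a step that is already met when the one before it is completed fails the run):
1. the blank is home on the held mandrel, the catch snapped out behind it (x of blue_blank in the frame of mandrel between 0.013 and 0.018 m and y of blue_blank in the frame of mandrel between -0.0035 and 0.0035 m and z of blue_blank in the frame of mandrel between -0.0035 and 0.0035 m and angle between the x axis of blue_blank and the x axis of mandrel, either way round below 0.12 rad and value of joint catch below 0.001 m and contact force between the fingers and mandrel above 1 N), for 0.1 s.
2. the blank hangs on the held mandrel, lifted clear of the bench stop (all of step 1 and height (world z) of blue_blank above 0.065 m), for 0.2 s.
At the end, for the whole second after the job is handed in: Mandrel at rest in the stand: neck and rod within 6 mm along and 4 mm across and in height of front_cradle and rear_cradle. The blank is on it, centre 13 to 18 mm in front of the shoulder face, within 3.5 mm of the axis, not skewed over 7 degrees; the catch is pressed in under 1 mm (x of blue_blank in the frame of mandrel between 0.013 and 0.018 m and y of blue_blank in the frame of mandrel between -0.0035 and 0.0035 m and z of blue_blank in the frame of mandrel between -0.0035 and 0.0035 m and angle between the x axis of blue_blank and the x axis of mandrel, either way round below 0.12 rad and value of joint catch below 0.001 m and x of mandrel_neck in the frame of front_cradle between -0.006 and 0.006 m and y of mandrel_neck in the frame of front_cradle between -0.004 and 0.004 m and z of mandrel_neck in the frame of front_cradle between -0.004 and 0.004 m and x of mandrel_rear_seat in the frame of rear_cradle between -0.006 and 0.006 m and y of mandrel_rear_seat in the frame of rear_cradle between -0.004 and 0.004 m and z of mandrel_rear_seat in the frame of rear_cradle between -0.004 and 0.004 m and linear speed of each of mandrel, blue_blank below 0.02 m/s); the robot touches nothing.
It fails at once if the blue wax blank is pressed against the fence or ledge with more than 12 N (it chips) (contact force between blue_blank and bench_stop above 12 N).
It fails at once if the mandrel is dropped or rammed into the stand (more than 25 N) (contact force between mandrel and carving_stand above 25 N).
It fails at once if a bystander is moved more than 20 mm (distance of any of green_offcut, glass_jar, ink_bottle, amber_tin, bronze_bull, doming_block from where it was at the start of the episode above 0.02 m).
It also fails if it takes over 64 s, if anything falls off the work surface, if the arm or the gripper's body presses on something with over 40 N, if the wrist force passes 120 N, or if a joint passes its speed limit or range.

### The arm

A 7-joint arm with a two-finger parallel gripper is mounted at the origin on a cart in front of the work surface, level with it; the furniture and walls round the work are solid. World frame = base frame: x ahead of the robot, y to its left, z up, the work surface at z = 0. Lengths are in m, angles in rad, forces in N, time in s.
With the tool pointing down it reaches from about 0.425 to 1.025 m from the base axis. Payload 9.4 kg.
Tool frame: the origin (TCP) lies at the very end of the fingers, on their centre line; the grasp point (between the pads) lies 19 mm behind it; z points along the fingers, x is the direction in which the jaws open and shut, and the axes are right-handed (so a half turn about z gives the same grasp; the last joint's range is limited). The gripper opens to 93 mm and grips with 3 to 60 N. Pads are 15 mm wide; open, the fingers measure 128 mm over their backs; the gripper's body (75 mm by 188 mm) begins 65 mm behind the grasp point.
Start: joints at [1.106, 0.599, -0.003, 1.599, 0.002, 0.943, -0.08], TCP at [0.274, -0.671, 0.219] pointing down, gripper open.
Joint ranges: [-2.57, 2.57], [-0.35, 1.97], [-1.29, 1.29], [0.11, 2.56], [-1.05, 4.19], [0.11, 1.86], [-2.63, 2.63]. Speed limits (rad/s): [2.22, 2.22, 3.01, 3.01, 3.14, 3.14, 3.14].

### API

Orientations are given as [roll, pitch, yaw] about the fixed x, y, z axes, in that order (R = Rz(yaw) Ry(pitch) Rx(roll)).
In Python, from plant import * gives the robot as it stands. The module is installed in compiled form; this text tells all that it offers.
- The arm moves only by the tool move_arm, never from a script. Its argument "increments" is a list of rows, each an object of numbers: "hand": the opening, from -1 (shut) to 1 (fully open); "dx", "dy", "dz": the shift along the tool's x, y, z normalised to -1 to 1, where 1 is 120 mm; "twist": the turn about the tool's z normalised to -1 to 1, where 1 is 90 degrees. In form: [{"hand": .., "dx": .., "dy": .., "dz": .., "twist": ..}, ...]. A call has 1 to 8 rows; each row is the pose to reach, as a shift and turn from the pose commanded when the call began, along the tool's axes at that moment; what a row does not reach only later rows make up. A row lasts 1/10 s, in which the tool goes at most 50 mm and 8.59 degrees, less where a joint would pass 70% of its speed; a pose out of reach is approached as far as the arm can. A call with a number of a shift or a turn outside -1 to 1 is refused whole. A call with a gripper value outside its range is refused whole. The fingers move at their own pace and stop on an object; "force" is the grip in N (left out, the last holds). Time passes only in rows, so rows that repeat a pose let the fingers close. It gives the time, the measured TCP pose, the force and the opening at its end, in the units of the state.
- state(): the state, without advancing time (a new reading comes with each control period).
- camera(name): name is "scene" or "top" or "wrist"; returns a dict with "img" (400x640x3 uint8, red, green, blue), "intrinsics" (3x3 intrinsics, pixels), "rvec" (rotation vector, rad) and "tvec" (3), from world to camera coordinates, as OpenCV has them. Camera axes: x right, y down, z forward; pixel columns grow to the right and rows downward; lengths in m; the calibration is good to about 2 mm. A picture is of the moment at which its call begins. There is no depth.
- close_job(): hands the job in, once; it reports no verdict.
The state is a dict: "t": time; "joints": joint angles; "joint_velocities": joint speeds; "tau": joint torques, N m; "tool_pos": TCP position; "eef_rot": TCP orientation; "wrist_force": force on the tool from outside, world axes, zero at the start; "moment": the same for the moment, N m; "opening": finger opening in m.
Only numpy, scipy, OpenCV 4.12 (cv2) and the standard library are available. Lean on these libraries where they do the work, as an engineer would, in place of code of your own. Each camera call takes 0.05 s, during which the arm holds its last target.

## Working session

There is one attempt and no reset: what is moved stays moved. The work goes in short steps, Python scripts to look and compute and a tool call to move; the robot and the scene stay as the last step left them, time stands still between calls to the robot, and variables do not carry over. Pictures are saved under pics/ and viewed, and the job is handed in when it is done.

Besides the shell and the picture viewer there is one more tool, called after "Call:" by a JSON object that holds its "method" and its "body". move_arm: Moves the arm, as the interface text tells. Scaled input: -1 to 1 covers 120 mm each way for a shift and 90 degrees each way for a turn. Its arguments: {"type":"object","properties":{"increments":{"type":"array","items":{"type":"object","properties":{"hand":{"type":"number"},"dx":{"type":"number"},"dy":{"type":"number"},"dz":{"type":"number"},"twist":{"type":"number"}}}},"force":{"type":"number"}},"required":["increments"]}

```bash
mkdir -p pics; python3 - <<'E'
from plant import *
import cv2,numpy as np
s=state();print(s['t'],s['tool_pos'],s['eef_rot'],s['opening'],s['wrist_force'])
for n in ['scene','top','wrist']:
    c=camera(n);cv2.imwrite(f'pics/{n}0.png',c['img'][:,:,::-1]);print(n,c['intrinsics'].tolist(),c['rvec'],c['tvec'])
    np.savez(f'{n}0.npz',**c)
E
```

```text
0.0 [ 0.27398451 -0.67069153  0.21773739] [ 3.14144398e+00  1.60163812e-03 -1.18285544e+00] 0.0926157449975872 [ 0.69545114  0.46847567 -0.36299212]
scene [[411.9676190338599, 0.0, 312.97060903798763], [0.0, 411.9676190338599, 200.57475979858197], [0.0, 0.0, 1.0]] [ 1.91179081  1.99003417 -0.49519263] [-0.04368215 -0.47139028  1.30674214]
top [[466.42771647415725, 0.0, 322.1090819089826], [0.0, 466.42771647415725, 202.61436723454153], [0.0, 0.0, 1.0]] [ 2.18108516 -2.03946957  0.21512354] [0.03207016 0.59040184 1.08012956]
wrist [[288.6107534549094, 0.0, 320.61500347563344], [0.0, 288.6107534549094, 197.21421161467433], [0.0, 0.0, 1.0]] [-2.40833451  1.61656575  0.22962347] [-0.72473243 -0.03285788  0.39136606]
```

View pics/scene0.png

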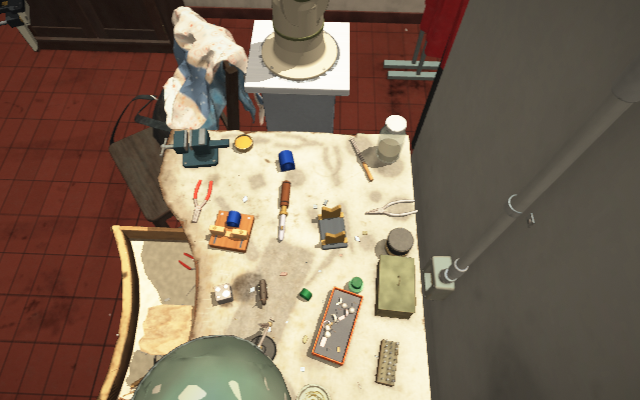

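View pics/top0.png

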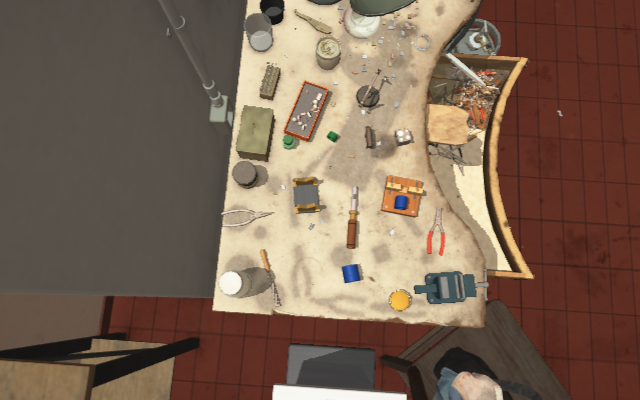

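View pics/wrist0.png

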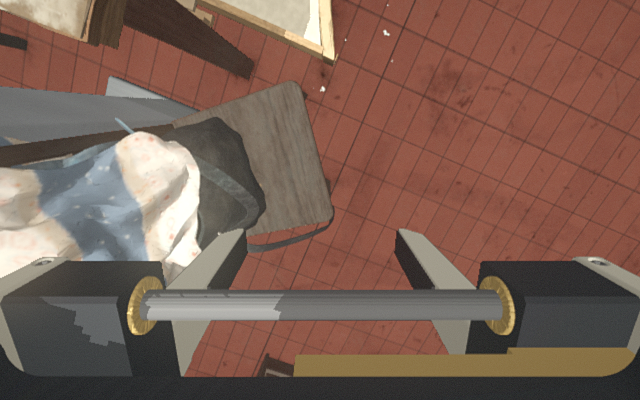

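```bash
cat > h.py <<'E'
import numpy as np,cv2
def load(f): 
    d=np.load(f); return {k:d[k] for k in d.files}
def ray(c,u,v):
    R=cv2.Rodrigues(c['rvec'])[0];t=np.asarray(c['tvec']).ravel()
    d=R.T@np.linalg.solve(c['intrinsics'],[u,v,1.0]);return -R.T@t,d
def atz(c,u,v,z):
    o,d=ray(c,u,v);return o+d*(z-o[2])/d[2]
def proj(c,P):
    return cv2.projectPoints(np.array(P,float).reshape(-1,1,3),c['rvec'],c['tvec'],c['intrinsics'],None)[0].reshape(-1,2)
def tri(obs):
    A=np.zeros((3,3));b=np.zeros(3)
    for c,u,v in obs:
        o,d=ray(c,u,v);d/=np.linalg.norm(d);M=np.eye(3)-np.outer(d,d);A+=M;b+=M@o
    return np.linalg.solve(A,b)
def save(name,img,crop=None,k=1):
    if crop: x0,y0,x1,y1=crop;img=img[y0:y1,x0:x1]
    img=cv2.resize(img,None,fx=k,fy=k,interpolation=cv2.INTER_CUBIC)
    cv2.imwrite('pics/'+name,img[:,:,::-1])
E
python3 - <<'E'
from h import *
t=load('top0.npz');s=load('scene0.npz')
save('top0c.png',t['img'],(270,160,450,300),4.4)
save('scene0c.png',s['img'],(190,130,370,260),4.4)
for n,u,v,z in [('grip end',352,247,.011),('tip',354,188,.011),('blank',401,202,.03),('other blue',351,273,.015),('stand',307,195,.01),('fence',404,187,.04),('tin',400,300,0.02)]:
    print(n,atz(t,u,v,z).round(3))
E
```

```text
grip end [ 0.489 -0.01   0.011]
tip [ 0.641 -0.007  0.011]
blank [ 0.608 -0.126  0.03 ]
other blue [ 0.424 -0.011  0.015]
stand [0.615 0.112 0.01 ]
fence [ 0.645 -0.131  0.04 ]
tin [ 0.367 -0.133  0.02 ]
```

View pics/top0c.png

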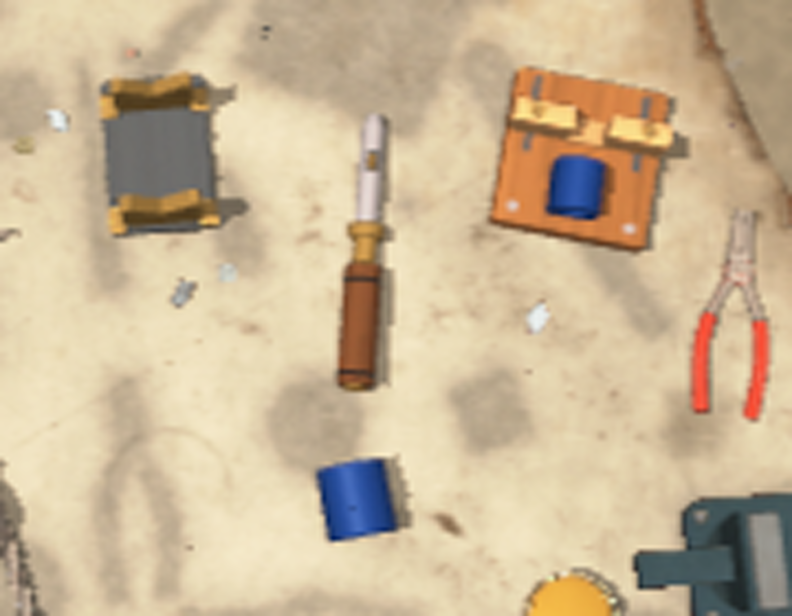

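View pics/scene0c.png

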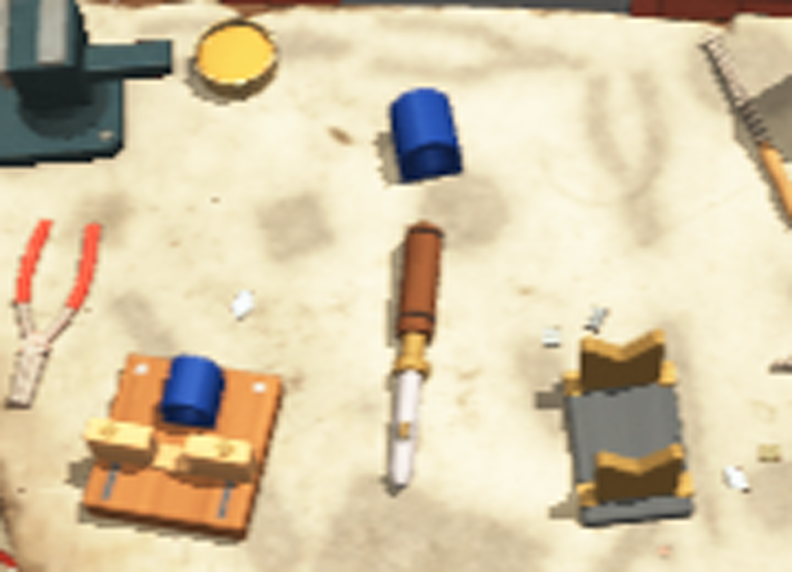

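```bash
cat >> h.py <<'E'
def Rt(yaw,s=None): return np.array([[np.cos(yaw),np.sin(yaw),0],[np.sin(yaw),-np.cos(yaw),0],[0,0,-1]])
def incr(s,target,yaw=None):
    """tool-axis shift & twist (normalized) from state"""
    from scipy.spatial.transform import Rotation as Ro
    R=Ro.from_euler('xyz',s['eef_rot']).as_matrix()
    d=R.T@(np.array(target)-s['tool_pos'])/0.12
    tw=None
    if yaw is not None:
        e=(yaw-s['eef_rot'][2]+np.pi)%(2*np.pi)-np.pi; tw=-e/(np.pi/2)
    return d.round(4),tw
E
python3 - <<'E'
from h import *
from plant import *
s=state()
w=load('wrist0.npz');R=cv2.Rodrigues(w['rvec'])[0];o=-R.T@w['tvec'].ravel()
T=Rt(s['eef_rot'][2])
print('cam in tool',T.T@(o-s['tool_pos']), 'axes',(T.T@R.T).round(3))
t=load('top0.npz')
C=lambda u,v,z:atz(t,270+u/4.4,160+v/4.4,z)
a=C(375,118,.011);b=C(356,385,.011);print(a,b,np.degrees(np.arctan2(*(a-b)[[1,0]])))
a=C(156,92,.05);b=C(163,212,.05);print('stand',a,b,np.degrees(np.arctan2(*(a-b)[[1,0]])))
print('blank',C(577,187,.049))
a=C(518,68,.02);b=C(493,218,.02);print('stop',a,b,np.degrees(np.arctan2(*(a-b)[[1,0]])))
for tg in [(.50,-.06,.22),(.62,0,.25)]: print(incr(s,tg,-np.pi/2))
E
```

```text
cam in tool [ 0.00051594 -0.07715167 -0.16637723] axes [[ 1.     0.001 -0.001]
 [-0.001  0.961  0.277]
 [ 0.001 -0.277  0.961]]
[ 0.64457937 -0.01023581  0.011     ] [ 0.48756434 -0.0075934   0.011     ] -0.9641418085006113
stand [0.64161166 0.1168224  0.05      ] [0.57273336 0.1077861  0.05      ] 7.474082054257837
blank [ 0.60290573 -0.12339946  0.049     ]
stop [ 0.67797851 -0.09145172  0.02      ] [ 0.58783851 -0.08048329  0.02      ] -6.9377653468272795
(array([-4.0002, -3.6684, -0.0127]), np.float64(0.24686510485647403))
(array([-4.0852, -4.7832, -0.2628]), np.float64(0.24686510485647403))
```

Call:
{"method": "move_arm", "body": {"increments": [{"hand": 1, "dx": -1, "dy": -0.9, "dz": -0.25}, {"hand": 1, "dx": -1, "dy": -0.9, "dz": -0.25}, {"hand": 1, "dx": -1, "dy": -0.9, "dz": -0.25}, {"hand": 1, "dx": -1, "dy": -0.9, "dz": -0.25}]}}

```text
validation failed for argument at $.in...
```

Call:
{"method": "move_arm", "body": {"increments": [{"hand": 1, "dx": -1, "dy": -0.9}, {"hand": 1, "dx": -1, "dy": -0.9}, {"hand": 1, "dx": -1, "dy": -0.9}, {"hand": 1, "dx": -1, "dy": -0.9}]}}

```text
validation failed for argument at $.in...
```

Call:
{"method": "move_arm", "body": {"increments": [{"hand": 1, "dx": -1, "dy": -0.9}, {"hand": 1, "dx": -1, "dy": -0.9}, {"hand": 1, "dx": -1, "dy": -0.9}, {"hand": 1, "dx": -1, "dy": -0.9}]}}

```text
validation failed for argument at $.in...
```

Call:
{"method": "move_arm", "body": {"increments": [{"hand": 1, "dx": -1, "dy": -0.9, "twist": 0.24}, {"hand": 1, "dx": -1, "dy": -0.9, "twist": 0.24}, {"hand": 1, "dx": -1, "dy": -0.9, "twist": 0.24}, {"hand": 1, "dx": -1, "dy": -0.9, "twist": 0.24}, {"hand": 1, "dx": -1, "dy": -0.9, "twist": 0.24}, {"hand": 1, "dx": -1, "dy": -0.9, "twist": 0.24}]}}

```text
validation failed for argument at $.in...
```

```bash
python3 - <<'E'
from h import *
from plant import *
c=camera('wrist');s=state();print(s['t'],s['tool_pos'],s['eef_rot'],s['joints'],s['wrist_force'])
np.savez('w1.npz',**c);save('w1.png',c['img'])
E
```

```text
0.2 [ 0.27400774 -0.67091728  0.21807893] [ 3.14148256e+00  9.42698075e-04 -1.18300416e+00] [ 1.10634179  0.59983254 -0.00252523  1.59982941  0.00180548  0.9428814
 -0.07980874] [-0.41278477 -0.05432755 -0.0302778 ]
```

View pics/w1.png

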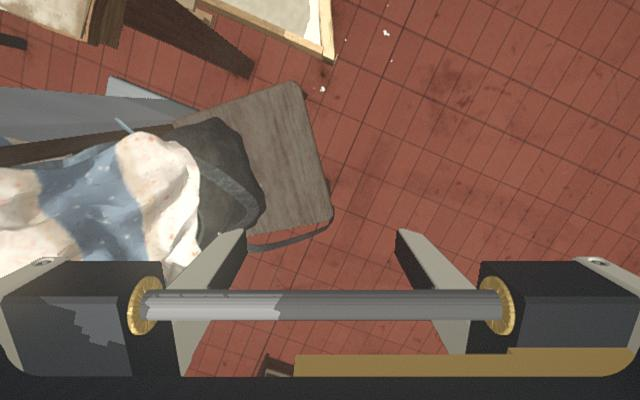

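Call:
{"method": "move_arm", "body": {"increments": [{"hand": 1.0, "dx": -1.0, "dy": -0.9, "dz": -0.25, "twist": 0.0}, {"hand": 1.0, "dx": -1.0, "dy": -0.9, "dz": -0.25, "twist": 0.0}, {"hand": 1.0, "dx": -1.0, "dy": -0.9, "dz": -0.25, "twist": 0.0}, {"hand": 1.0, "dx": -1.0, "dy": -0.9, "dz": -0.25, "twist": 0.0}]}}

```text
t: 0.6
tool_pos: [0.3314, -0.5145, 0.2496]
eef_rot: [-3.14, 0.001, -1.178]
wrist_force: [0.3, 0.5, 0.4]
opening: 0.0928
```

Call:
{"method": "move_arm", "body": {"increments": [{"hand": 1.0, "dx": -1.0, "dy": -0.9, "dz": 0.0, "twist": 0.0}, {"hand": 1.0, "dx": -1.0, "dy": -0.9, "dz": 0.0, "twist": 0.0}, {"hand": 1.0, "dx": -1.0, "dy": -0.9, "dz": 0.0, "twist": 0.0}, {"hand": 1.0, "dx": -1.0, "dy": -0.9, "dz": 0.0, "twist": 0.0}]}}

```text
t: 1.0
tool_pos: [0.3852, -0.3626, 0.2487]
eef_rot: [-3.141, 0.001, -1.177]
wrist_force: [0.4, -0.7, 0.8]
opening: 0.0927
```

Call:
{"method": "move_arm", "body": {"increments": [{"hand": 1.0, "dx": -1.0, "dy": -0.9, "dz": 0.0, "twist": 0.0}, {"hand": 1.0, "dx": -1.0, "dy": -0.9, "dz": 0.0, "twist": 0.0}, {"hand": 1.0, "dx": -1.0, "dy": -0.9, "dz": 0.0, "twist": 0.0}, {"hand": 1.0, "dx": -1.0, "dy": -0.9, "dz": 0.0, "twist": 0.0}]}}

```text
t: 1.4
tool_pos: [0.4398, -0.2113, 0.2488]
eef_rot: [-3.14, 0.001, -1.177]
wrist_force: [0.2, -0.7, -0.6]
opening: 0.093
```

Call:
{"method": "move_arm", "body": {"increments": [{"hand": 1.0, "dx": -1.0, "dy": -0.9, "dz": 0.0, "twist": 0.24}, {"hand": 1.0, "dx": -1.0, "dy": -0.9, "dz": 0.0, "twist": 0.24}, {"hand": 1.0, "dx": -1.0, "dy": -0.9, "dz": 0.0, "twist": 0.24}, {"hand": 1.0, "dx": -1.0, "dy": -0.9, "dz": 0.0, "twist": 0.24}, {"hand": 1.0, "dx": -1.0, "dy": -0.9, "dz": 0.0, "twist": 0.24}]}}

```text
t: 1.9
tool_pos: [0.4941, -0.0611, 0.2485]
eef_rot: [-3.141, 0.0, -1.556]
wrist_force: [-0.6, 0.0, -0.7]
opening: 0.0927
```

```bash
python3 - <<'E'
from h import *
from plant import *
c=camera('wrist');s=state();print(s['t'],s['tool_pos'],s['eef_rot'],s['joints'],s['wrist_force'])
np.savez('w1.npz',**c);save('w1.png',c['img'])
E
```

```text
1.95 [ 0.4931763  -0.0633279   0.24843829] [ 3.14146193e+00 -3.66998352e-04 -1.55772455e+00] [ 0.06185956  0.29047429 -0.06201655  2.07433712  0.02582987  0.77760069
 -1.57370042] [ 0.08895235 -0.94233019  0.32265046]
```

View pics/w1.png

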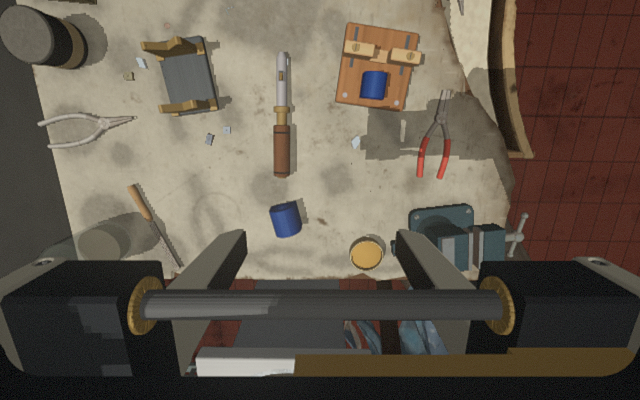

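```bash
python3 - <<'E'
from h import *
w=load('w1.npz')
save('w1a.png',w['img'],(320,10,430,120),6)
save('w1b.png',w['img'],(240,40,330,190),4)
save('w1c.png',w['img'],(130,20,230,125),6)
E
```

```text
(no output)
```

View pics/w1a.png

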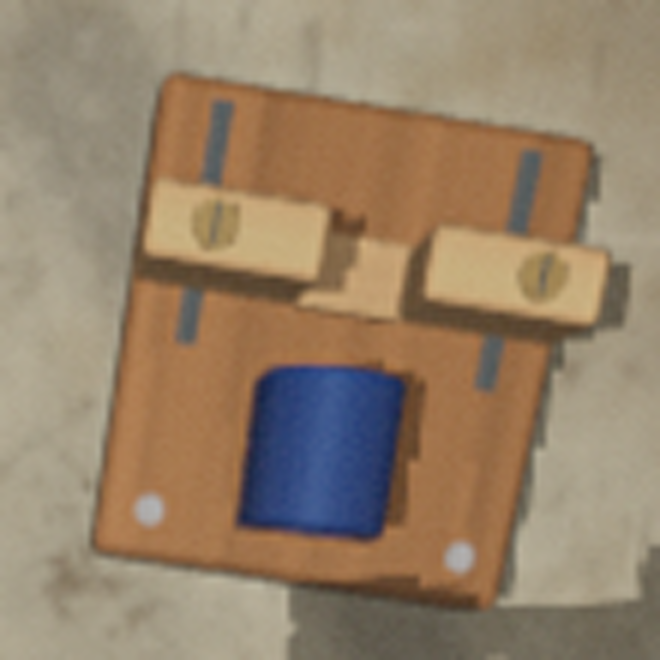

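View pics/w1b.png

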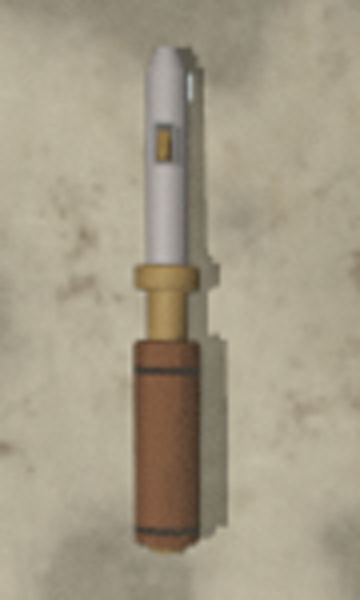

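View pics/w1c.png

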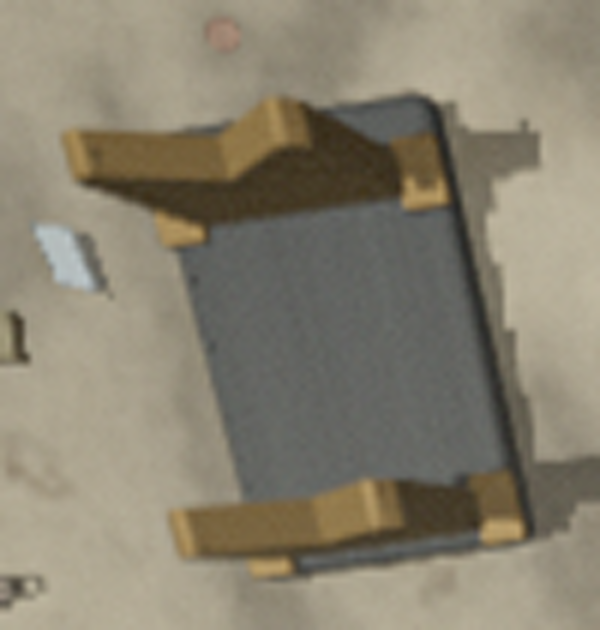

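```bash
python3 - <<'E'
from h import *
w=load('w1.npz');t=load('top0.npz')
B=lambda u,v,z=.011:atz(w,240+u/4,40+v/4,z)
for n,u,v in [('tip',166,48),('sh',167,266),('gripf',167.5,342),('butt',167,550)]: print(n,B(u,v).round(4))
a,b=B(166,48),B(167,550);print(np.degrees(np.arctan2(*(a-b)[[1,0]])))
A=lambda u,v,z:atz(w,320+u/6,10+v/6,z)
print('stop corners')
for p in [(165,75),(595,145),(95,548),(492,606)]: print(A(*p,.02).round(4))
print('fence top');
for p in [(155,182),(330,205),(435,228),(610,253),(600,325),(428,298),(320,280),(145,253)]: print(A(*p,.048).round(4))
print('sill');
for p in [(298,303),(395,320),(358,238),(412,243)]: print(A(*p,.024).round(4))
print('blank')
# top ridge midline front/back, silhouettes
for p in [(332,367),(312,531)]: print(A(*p,.049).round(4))
for p in [(258,380),(238,525),(405,380),(385,535)]: print(A(*p,.0345).round(4))
C=lambda u,v,z:atz(w,130+u/6,20+v/6,z)
print('stand tops')
for p in [(65,132),(80,180),(300,100),(310,148),(170,512),(185,557),(390,482),(402,528)]: print(C(*p,.059).round(4))
print('base corners z.01')
for p in [(435,100),(520,540)]: print(C(*p,.01).round(4))
E
```

```text
tip [ 0.6467 -0.0091  0.011 ]
sh [ 0.5804 -0.008   0.011 ]
gripf [ 0.5558 -0.0077  0.011 ]
butt [ 0.4836 -0.006   0.011 ]
-1.1140461024038202
stop corners
[ 0.6788 -0.0911  0.02  ]
[ 0.6675 -0.1794  0.02  ]
[ 0.5878 -0.0797  0.02  ]
[ 0.5771 -0.1668  0.02  ]
fence top
[ 0.6531 -0.0877  0.048 ]
[ 0.6496 -0.1214  0.048 ]
[ 0.646  -0.1418  0.048 ]
[ 0.6421 -0.1759  0.048 ]
[ 0.6294 -0.1753  0.048 ]
[ 0.6336 -0.1415  0.048 ]
[ 0.6365 -0.1203  0.048 ]
[ 0.6407 -0.0863  0.048 ]
sill
[ 0.6364 -0.12    0.024 ]
[ 0.6335 -0.1403  0.024 ]
[ 0.6487 -0.1315  0.024 ]
[ 0.648  -0.1426  0.024 ]
blank
[ 0.6209 -0.1235  0.049 ]
[ 0.5905 -0.1216  0.049 ]
[ 0.6201 -0.1111  0.0345]
[ 0.5922 -0.1085  0.0345]
[ 0.6206 -0.141   0.0345]
[ 0.5907 -0.1393  0.0345]
stand tops
[0.6454 0.141  0.059 ]
[0.6373 0.1394 0.059 ]
[0.6514 0.0968 0.059 ]
[0.6434 0.0959 0.059 ]
[0.5784 0.1309 0.059 ]
[0.5699 0.1291 0.059 ]
[0.5846 0.0872 0.059 ]
[0.5761 0.0857 0.059 ]
base corners z.01
[0.6629 0.0901 0.01  ]
[0.5746 0.0796 0.01  ]
```

```bash
python3 - <<'E'
from h import *
from plant import *
w=load('w1.npz');t=load('top0.npz')
T=lambda u,v:(t,270+u/4.4,160+v/4.4)
print('gripfront',tri([(w,240+167.5/4,40+342/4),T(362,264)]))
print('shoulder',tri([(w,240+167/4,40+266/4),T(367,223)]))
print('tip',tri([(w,240+166/4,40+48/4),T(376,115)]))
print('fence L top rear',tri([(w,320+155/6,10+182/6),T(516,97)]))
print('standfar corners',tri([(w,130+300/6,20+100/6),T(190,73)]))
s=state();print(incr(s,(.5345,-.0075,.06),-1.59),incr(s,(.5345,-.0075,.003),-1.59))
E
```

```text
gripfront [ 0.55641963 -0.00760916  0.01470569]
shoulder [ 0.58047276 -0.00866654  0.01692796]
tip [ 0.64497835 -0.01017935  0.01817459]
fence L top rear [ 0.65430977 -0.08804115  0.04279504]
standfar corners [0.65224385 0.09815619 0.0559897 ]
(array([-0.4613, -0.3506,  1.5701]), np.float64(0.02054718993255199)) (array([-0.4614, -0.3507,  2.0451]), np.float64(0.02054718993255199))
```

Call:
{"method": "move_arm", "body": {"increments": [{"hand": 0.1, "dx": -0.461, "dy": -0.351, "dz": 0.3, "twist": 0.0205}, {"hand": 0.1, "dx": -0.461, "dy": -0.351, "dz": 0.6, "twist": 0.0205}, {"hand": 0.1, "dx": -0.461, "dy": -0.351, "dz": 0.9, "twist": 0.0205}, {"hand": 0.1, "dx": -0.461, "dy": -0.351, "dz": 1.0, "twist": 0.0205}, {"hand": 0.1, "dx": -0.461, "dy": -0.351, "dz": 1.0, "twist": 0.0205}]}}

```text
t: 2.45
tool_pos: [0.5328, -0.01, 0.1273]
eef_rot: [3.137, -0.001, -1.594]
wrist_force: [-0.4, 0.7, 0.4]
opening: 0.0575
```

```bash
python3 - <<'E'
from h import *
from plant import *
c=camera('wrist');s=state();print(s['t'],s['tool_pos'],s['eef_rot'],s['wrist_force'],s['opening'])
np.savez('w2.npz',**c);save('w2.png',c['img'])
print(incr(s,(.5345,-.0075,.003),-1.59))
E
```

```text
2.5 [ 0.53373464 -0.00973832  0.12878491] [ 3.14018707e+00 -9.86634913e-04 -1.59457303e+00] [-0.16248713 -0.25113821  0.68885538] 0.05407374455479979
(array([-0.0198, -0.0074,  1.0482]), np.float64(-0.002911280123165021))
```

View pics/w2.png

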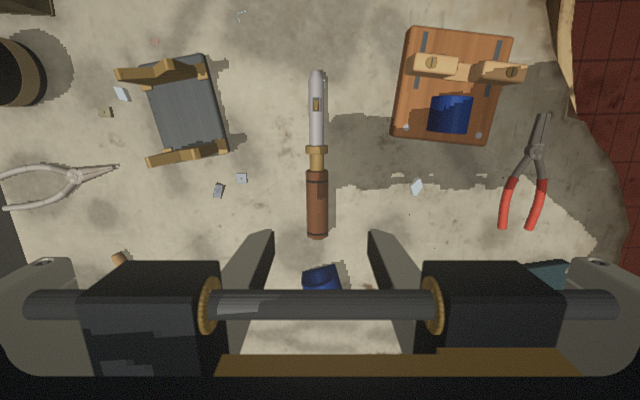

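```bash
python3 - <<'E'
from h import *
w=load('w2.npz')
save('w2a.png',w['img'],(385,20,530,150),5)
save('w2b.png',w['img'],(270,60,370,245),3.2)
save('w2c.png',w['img'],(110,45,240,175),5)
E
```

```text
(no output)
```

View pics/w2a.png

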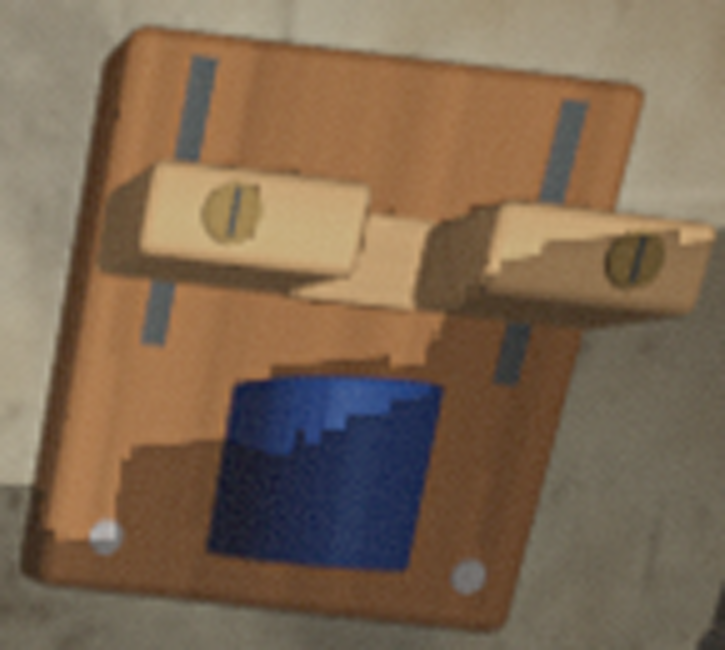

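View pics/w2b.png

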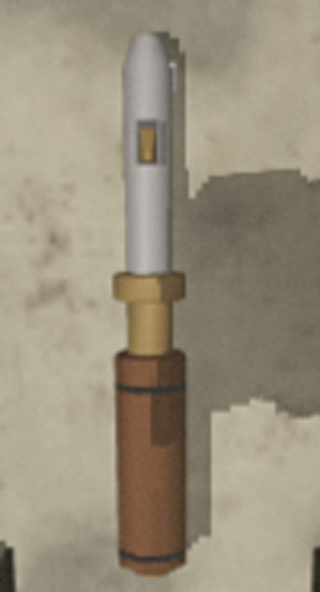

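View pics/w2c.png

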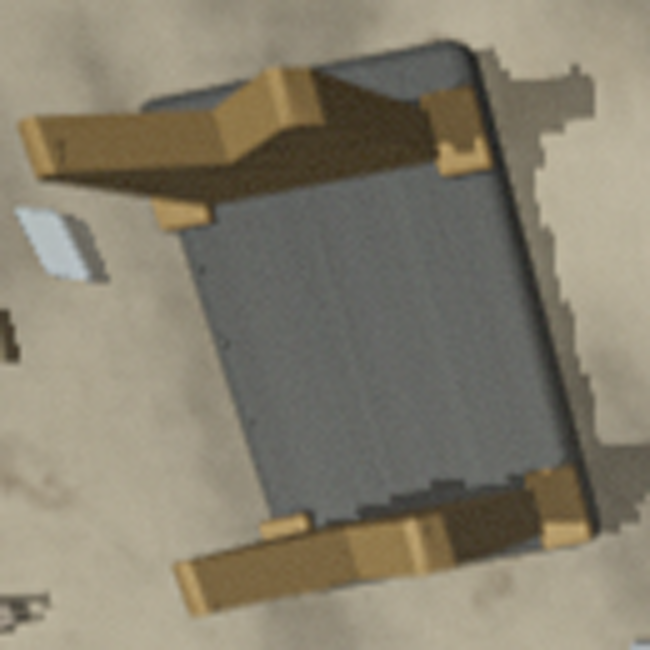

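```bash
python3 - <<'E'
from h import *
w=load('w2.npz')
B=lambda u,v,z=.011:atz(w,270+u/3.2,60+v/3.2,z)
for n,u,v in [('tip',147,33),('sh',149,276),('gripf',151,354),('butt',152.5,575)]: print(n,B(u,v).round(4))
A=lambda u,v,z:atz(w,385+u/5,20+v/5,z)
print('stop corners')
for p in [(140,28),(645,90),(25,575),(503,632)]: print(A(*p,.02).round(4))
print('fence top');
for p in [(155,165),(370,185),(500,205),(715,232),(700,315),(488,285),(358,270),(142,248)]: print(A(*p,.048).round(4))
print('sill front',A(290,293,.024),A(418,310,.024))
print('blank far edge top, near')
for p in [(330,377),(308,565)]: print(A(*p,.049).round(4))
for p in [(236,385),(210,552),(442,388),(408,570)]: print(A(*p,.0345).round(4))
C=lambda u,v,z:atz(w,110+u/5,45+v/5,z)
print('stand tops')
for p in [(20,122),(40,178),(310,70),(322,122),(178,565),(195,613),(440,518),(452,568)]: print(C(*p,.059).round(4))
w1=load('w1.npz')
C1=lambda u,v:(w1,130+u/6,20+v/6);C2=lambda u,v:(w,110+u/5,45+v/5)
print('tri stand',tri([C1(300,100),C2(310,70)]),tri([C1(65,132),C2(20,122)]),tri([C1(170,512),C2(178,565)]),tri([C1(402,528),C2(452,568)]))
A1=lambda u,v:(w1,320+u/6,10+v/6);A2=lambda u,v:(w,385+u/5,20+v/5)
print('tri fence',tri([A1(155,182),A2(155,165)]),tri([A1(610,253),A2(715,232)]),'stop',tri([A1(95,548),A2(25,575)]),tri([A1(595,145),A2(645,90)]))
print('grip tri',tri([(w1,240+167/4,40+550/4),(w,270+152.5/3.2,60+575/3.2)]),tri([(w1,240+166/4,40+48/4),(w,270+147/3.2,60+33/3.2)]))
print('blank near/far', tri([A1(312,531),A2(308,565)]),tri([A1(332,367),A2(330,377)]))
E
```

```text
tip [ 0.6477 -0.0089  0.011 ]
sh [ 0.5797 -0.0076  0.011 ]
gripf [ 0.5557 -0.0076  0.011 ]
butt [ 0.4811 -0.0061  0.011 ]
stop corners
[ 0.6793 -0.0916  0.02  ]
[ 0.668  -0.1781  0.02  ]
[ 0.5895 -0.0762  0.02  ]
[ 0.5769 -0.1665  0.02  ]
fence top
[ 0.6534 -0.087   0.048 ]
[ 0.6498 -0.1206  0.048 ]
[ 0.6465 -0.1412  0.048 ]
[ 0.6418 -0.1754  0.048 ]
[ 0.6297 -0.1751  0.048 ]
[ 0.6349 -0.1408  0.048 ]
[ 0.6376 -0.12    0.048 ]
[ 0.6416 -0.0858  0.048 ]
sill front [ 0.63679186 -0.11920602  0.024     ] [ 0.63351467 -0.14178468  0.024     ]
blank far edge top, near
[ 0.6217 -0.1169  0.049 ]
[ 0.5923 -0.1163  0.049 ]
[ 0.6214 -0.1072  0.0345]
[ 0.5938 -0.1051  0.0345]
[ 0.6201 -0.1423  0.0345]
[ 0.5899 -0.1401  0.0345]
stand tops
[0.6455 0.1417 0.059 ]
[0.6377 0.1404 0.059 ]
[0.6516 0.0971 0.059 ]
[0.6445 0.0965 0.059 ]
[0.5788 0.1309 0.059 ]
[0.5708 0.1296 0.059 ]
[0.5853 0.0872 0.059 ]
[0.5772 0.0864 0.059 ]
tri stand [0.65167671 0.09737462 0.05808149] [0.64470981 0.13883873 0.06310228] [0.57845159 0.13211556 0.05687401] [0.57621174 0.08905547 0.05180871]
tri fence [ 0.65389015 -0.08798905  0.04468456] [ 0.64215732 -0.17616966  0.0468805 ] stop [ 0.58830924 -0.08038147  0.00283236] [ 0.66870911 -0.18067539  0.01573248]
grip tri [ 0.48523123 -0.00669515  0.01945601] [ 0.64797015 -0.00867635  0.00598926]
blank near/far [ 0.59113922 -0.12462049  0.02982849] [ 0.62342109 -0.12738646  0.02513137]
```

```bash
python3 - <<'E'
from h import *
from plant import *
s=state();print(s['tool_pos'],incr(s,(.5345,-.0068,.0035),-1.59))
E
```

```text
[ 0.53373464 -0.00973832  0.12878491] (array([-0.0257, -0.0073,  1.044 ]), np.float64(-0.002911280123165021))
```

Call:
{"method": "move_arm", "body": {"increments": [{"hand": 0.1, "dx": -0.02, "dy": -0.007, "dz": 0.4, "twist": 0.0}, {"hand": 0.1, "dx": -0.02, "dy": -0.007, "dz": 0.7, "twist": 0.0}, {"hand": 0.1, "dx": -0.02, "dy": -0.007, "dz": 0.8, "twist": 0.0}, {"hand": 0.1, "dx": -0.02, "dy": -0.007, "dz": 0.8, "twist": 0.0}, {"hand": 0.1, "dx": -0.02, "dy": -0.007, "dz": 0.8, "twist": 0.0}]}}

```text
t: 3.0
tool_pos: [0.5359, -0.0059, 0.0344]
eef_rot: [-3.14, -0.0, -1.593]
wrist_force: [0.7, -0.4, 0.7]
opening: 0.0513
```

```bash
python3 - <<'E'
from h import *
from plant import *
s=state();print(s['tool_pos'],s['eef_rot'],incr(s,(.5345,-.0068,.0035),-1.59))
E
```

```text
[ 0.53593136 -0.00586931  0.03437854] [-3.13963816e+00 -1.40653758e-04 -1.59302510e+00] (array([0.008 , 0.0123, 0.2573]), np.float64(-0.0019258378488471854))
```

Call:
{"method": "move_arm", "body": {"increments": [{"hand": 0.1, "dx": 0.005, "dy": 0.01, "dz": 0.15, "twist": 0.0}, {"hand": 0.1, "dx": 0.005, "dy": 0.01, "dz": 0.22, "twist": 0.0}, {"hand": 0.1, "dx": 0.005, "dy": 0.01, "dz": 0.24, "twist": 0.0}, {"hand": 0.1, "dx": 0.005, "dy": 0.01, "dz": 0.24, "twist": 0.0}]}}

```text
t: 3.4
tool_pos: [0.534, -0.0059, 0.0044]
eef_rot: [-3.141, -0.0, -1.592]
wrist_force: [-0.8, 1.2, 0.2]
opening: 0.0513
```

Call:
{"method": "move_arm", "body": {"increments": [{"hand": -1.0, "dx": 0.0, "dy": 0.0, "dz": 0.0, "twist": 0.0}, {"hand": -1.0, "dx": 0.0, "dy": 0.0, "dz": 0.0, "twist": 0.0}, {"hand": -1.0, "dx": 0.0, "dy": 0.0, "dz": 0.0, "twist": 0.0}, {"hand": -1.0, "dx": 0.0, "dy": 0.0, "dz": 0.0, "twist": 0.0}, {"hand": -1.0, "dx": 0.0, "dy": 0.0, "dz": 0.0, "twist": 0.0}, {"hand": -1.0, "dx": 0.0, "dy": 0.0, "dz": 0.0, "twist": 0.0}, {"hand": -1.0, "dx": 0.0, "dy": 0.0, "dz": 0.0, "twist": 0.0}], "force": 45.0}}

```text
t: 4.1
tool_pos: [0.5338, -0.0059, 0.0038]
eef_rot: [-3.142, -0.0, -1.592]
wrist_force: [-0.3, -1.0, 0.3]
opening: 0.0213
```

```bash
python3 - <<'E'
from h import *
from plant import *
c=camera('wrist');s=state();print(s['t'],s['tool_pos'],s['eef_rot'],s['wrist_force'],s['opening'])
np.savez('w3.npz',**c);save('w3.png',c['img'])
E
```

```text
4.15 [ 0.53377739 -0.00587704  0.00381167] [-3.14156880e+00 -8.51831481e-06 -1.59216424e+00] [ 0.15291461 -0.06700589  0.2852681 ] 0.021651401870273736
```

View pics/w3.png

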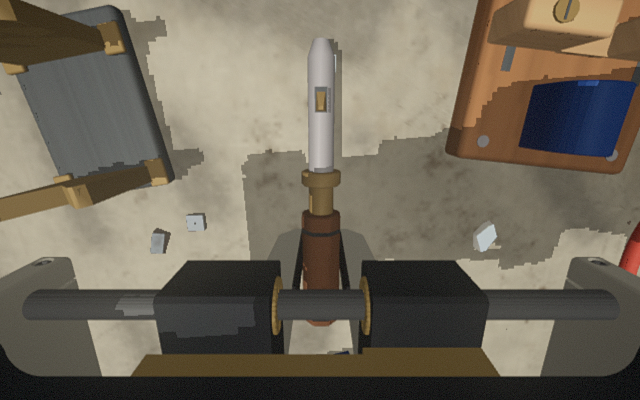

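```bash
python3 - <<'E'
from h import *
w1=load('w1.npz');w2=load('w2.npz');w3=load('w3.npz')
obs=[(w1,320,10,6,[(258,380),(238,525)],[(405,380),(385,535)]),(w2,385,20,5,[(236,385),(210,552)],[(442,388),(408,570)])]
from scipy.optimize import least_squares
def side(c,pts,ox,oy,k):
    # tangent to cylinder: ray distance to axis line
    return [ray(c,ox+u/k,oy+v/k) for u,v in pts]
def f(p):
    y0,a=p; A=np.array([.606,y0,.0345]);d=np.array([np.cos(a),np.sin(a),0]);r=[]
    for c,ox,oy,k,L,Rr in obs:
        for s,pts in ((1,L),(-1,Rr)):
            for o,e in side(c,pts,ox,oy,k):
                n=np.cross(d,e);n/=np.linalg.norm(n); 
                if n[2]<0:n=-n
                dist=(o-A)@np.cross(d,e)/np.linalg.norm(np.cross(d,e))
                if s==1:
                    # vertical-side: lateral at z=.02 vs tangent
                    P=o+e*(.02-o[2])/e[2]; lat=(P-A)@np.array([-d[1],d[0],0])
                    r.append((lat-.0145)*1e3)
                else: r.append((abs(dist)-.0145)*1e3)
    return r
s=least_squares(f,[-.125,-.1]);print(s.x[0],np.degrees(s.x[1]),np.round(s.fun,2))
T=Rt(-1.59216);p=np.array([.53378,-.00588,.00381])
for n,u,v in [('tip',320.5,38),('sh',321,172.5)]:
    P=atz(w3,u,v,.011);print(n,P.round(4),'tool',(T.T@(P-p)).round(4))
save('w3b.png',w3['img'],(280,20,370,240),2.7)
E
```

```text
-0.12562799597085755 -4.358340854005891 [-0.76 -0.29 -0.52 -0.03 -0.28 -0.18 -0.59 -0.49]
tip [ 0.6473 -0.0086  0.011 ] tool [ 0.0003 -0.1135 -0.0072]
sh [ 0.5796 -0.0074  0.011 ] tool [ 0.0006 -0.0458 -0.0072]
```

View pics/w3b.png

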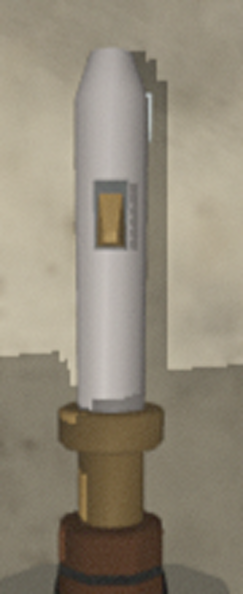

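```bash
python3 - <<'E'
from h import *
w=load('w1.npz');t=load('top0.npz');s=load('scene0.npz')
save('va.png',w['img'],(380,190,540,280),4.5)
save('vb.png',t['img'],(380,250,500,330),6)
save('vc.png',s['img'],(130,100,260,180),6)
E
```

```text
(no output)
```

View pics/va.png

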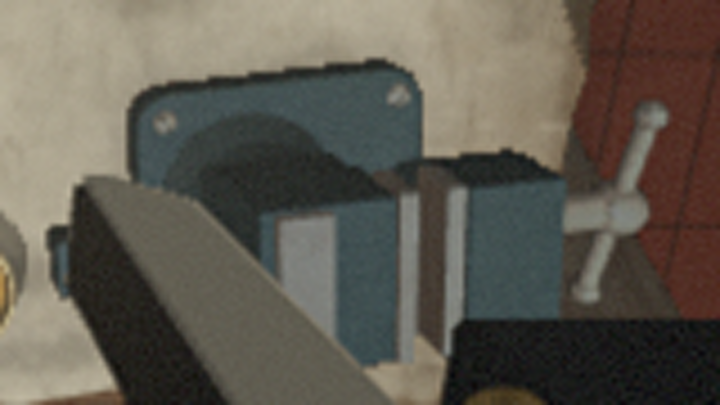

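View pics/vb.png

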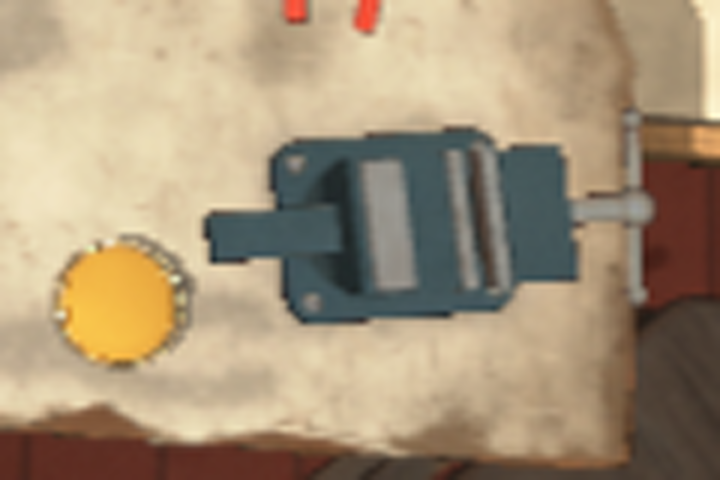

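View pics/vc.png

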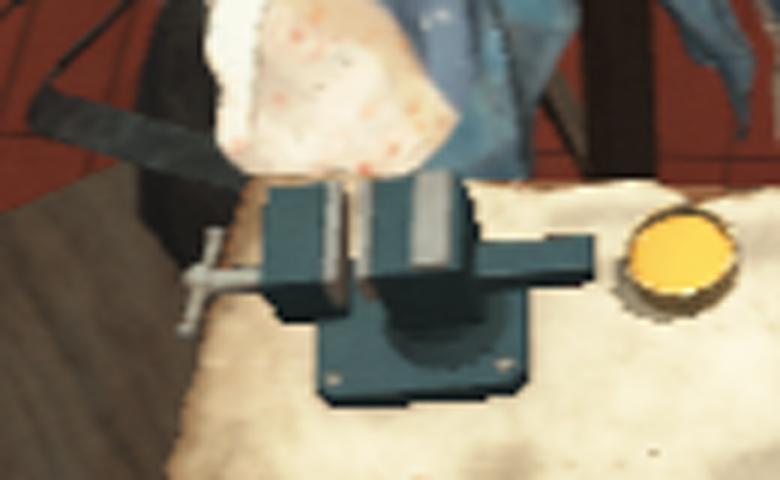

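```bash
python3 - <<'E'
from h import *
w=load('w1.npz');t=load('top0.npz')
print(tri([(w,441.8,238.4),(t,439.7,276.7)]),tri([(w,505.6,230.4),(t,473.3,274.7)]),tri([(w,391,240.7),(t,414.7,285.8)]))
for p in [(275,150),(490,130)]: print(atz(t,380+p[0]/6,250+p[1]/6,0.01))
E
```

```text
[ 0.42530171 -0.21288912  0.08423946] [ 0.43564378 -0.29215019  0.08082714] [ 0.40218613 -0.16265055  0.04208147]
[ 0.43193818 -0.19677356  0.01      ]
[ 0.44609361 -0.28549426  0.01      ]
```

```bash
python3 - <<'E'
from h import *
from plant import *
s=state();print(incr(s,(.4554,-.1093,.088),-1.684))
E
```

```text
(array([ 0.8756,  0.6346, -0.7016]), np.float64(0.058464461998838584))
```

Call:
{"method": "move_arm", "body": {"increments": [{"hand": -1.0, "dx": 0.0, "dy": 0.0, "dz": -0.1, "twist": 0.0}, {"hand": -1.0, "dx": 0.0, "dy": 0.0, "dz": -0.3, "twist": 0.0}, {"hand": -1.0, "dx": 0.0, "dy": 0.0, "dz": -0.5, "twist": 0.0}, {"hand": -1.0, "dx": 0.2, "dy": 0.15, "dz": -0.7, "twist": 0.02}, {"hand": -1.0, "dx": 0.5, "dy": 0.35, "dz": -0.7, "twist": 0.04}, {"hand": -1.0, "dx": 0.75, "dy": 0.55, "dz": -0.7, "twist": 0.0585}, {"hand": -1.0, "dx": 0.875, "dy": 0.635, "dz": -0.7, "twist": 0.0585}, {"hand": -1.0, "dx": 0.875, "dy": 0.635, "dz": -0.7, "twist": 0.0585}]}}

```text
t: 4.95
tool_pos: [0.4531, -0.1116, 0.0886]
eef_rot: [3.14, -0.001, -1.688]
wrist_force: [0.3, 0.6, -1.7]
opening: 0.0213
```

```bash
python3 - <<'E'
from h import *
from plant import *
c=camera('wrist');s=state();print(s['t'],s['tool_pos'],s['eef_rot'],s['wrist_force'],s['moment'],s['opening'])
np.savez('w4.npz',**c);save('w4.png',c['img'])
c=camera('scene');np.savez('s4.npz',**c);save('s4.png',c['img'],(180,130,340,260),4.9)
print(incr(s,(.4554,-.1093,.0275),-1.684))
E
```

```text
5.0 [ 0.45473503 -0.11015078  0.08850006] [-3.14144434e+00 -2.40479472e-04 -1.68642553e+00] [ 0.20004989  0.9489751  -1.38096475] [0.01232687 0.02728595 0.01737022] 0.02169204371991505
(array([-0.0078, -0.0046,  0.5083]), np.float64(-0.0015441385009385368))
```

View pics/w4.png

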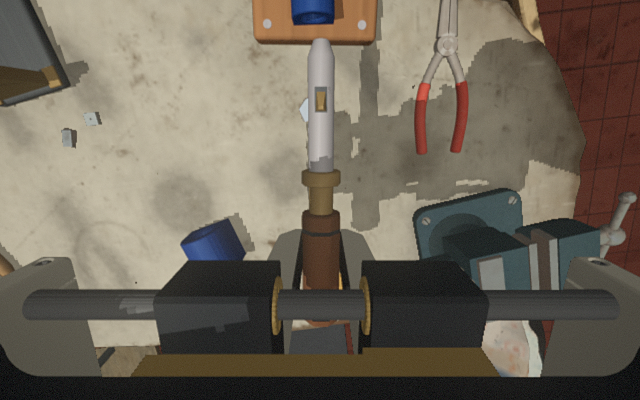

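View pics/s4.png

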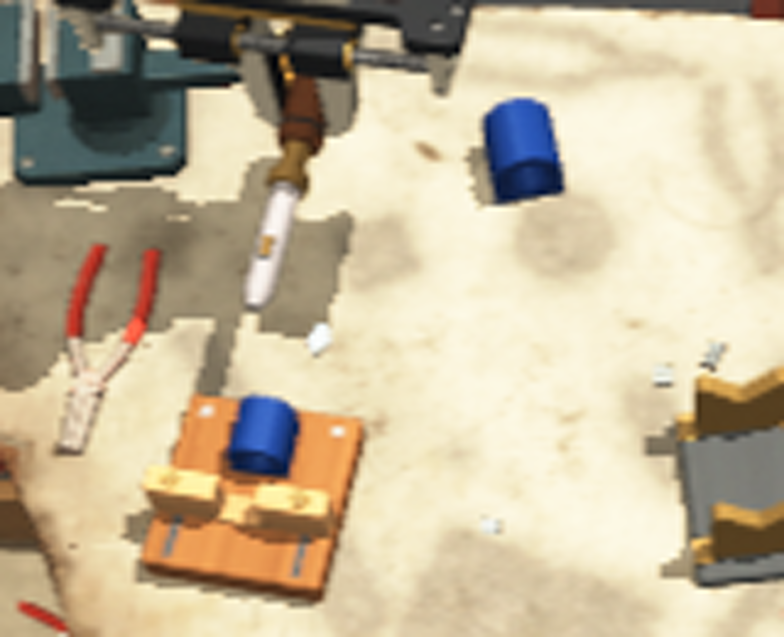

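Call:
{"method": "move_arm", "body": {"increments": [{"hand": -1.0, "dx": -0.004, "dy": 0.0, "dz": 0.2, "twist": 0.0}, {"hand": -1.0, "dx": -0.004, "dy": 0.0, "dz": 0.4, "twist": 0.0}, {"hand": -1.0, "dx": -0.004, "dy": 0.0, "dz": 0.5, "twist": 0.0}, {"hand": -1.0, "dx": -0.004, "dy": 0.0, "dz": 0.5, "twist": 0.0}, {"hand": -1.0, "dx": -0.004, "dy": 0.0, "dz": 0.5, "twist": 0.0}, {"hand": -1.0, "dx": -0.004, "dy": 0.0, "dz": 0.5, "twist": 0.0}]}}

```text
t: 5.65
tool_pos: [0.4561, -0.1083, 0.0284]
eef_rot: [-3.141, 0.0, -1.683]
wrist_force: [0.4, -0.1, -1.8]
opening: 0.0215
```

```bash
python3 - <<'E'
from h import *
from plant import *
c=camera('wrist');s=state();print(s['t'],s['tool_pos'],s['eef_rot'],s['wrist_force'],s['moment'],s['opening'])
np.savez('w5.npz',**c);save('w5.png',c['img'],(220,0,420,200),4)
c=camera('scene');np.savez('s5.npz',**c);save('s5.png',c['img'],(180,130,300,250),5)
E
```

```text
5.7 [ 0.45605214 -0.1084714   0.02855003] [-3.14024085e+00  7.74095041e-05 -1.68354086e+00] [-0.44432583  1.18125353 -0.83500309] [ 0.06861443  0.06951899 -0.02754188] 0.0214958643065253
```

View pics/w5.png

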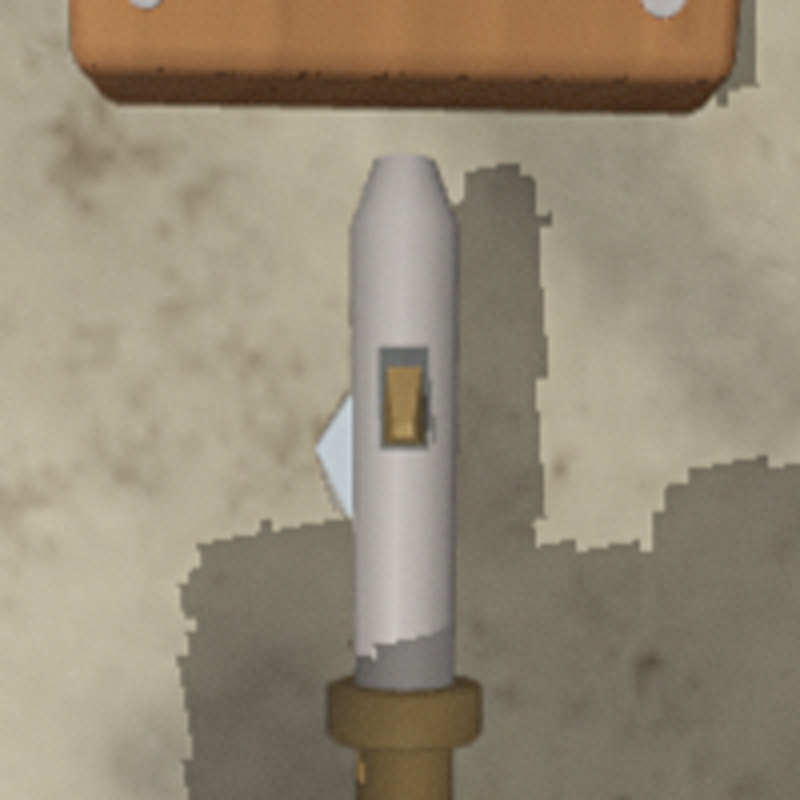

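View pics/s5.png

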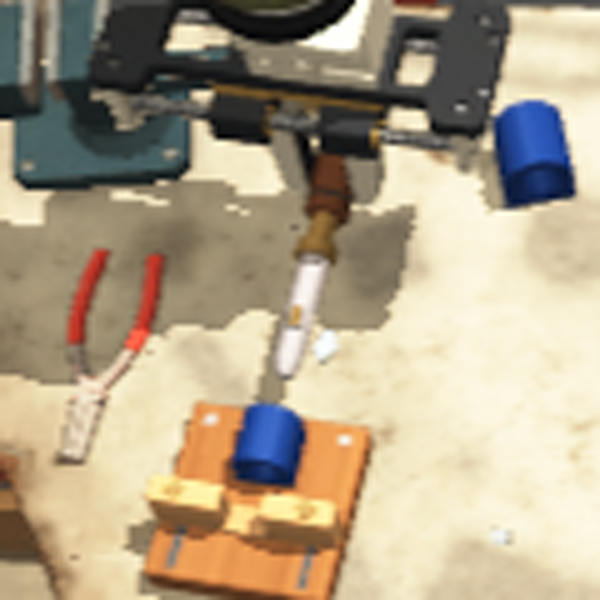

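```bash
python3 - <<'E'
from h import *
w=load('w4.npz');save('w4t.png',w['img'],(245,0,385,60),5.7)
s=load('s5.npz')
def draw(c,p,yaw,name,crop,k):
    d=-np.array([np.sin(yaw),-np.cos(yaw),0]);
    img=c['img'].copy();big=cv2.resize(img,None,fx=4,fy=4,interpolation=cv2.INTER_CUBIC)
    o=np.array(p)+.0455*d+np.array([0,0,.0072])
    q=[o,o+.066*d,o+.2*d]
    P=proj(c,q)*4+1.5
    print(np.array(q).round(4),(P/4).round(1))
    for i in range(2): cv2.line(big,tuple(P[i].astype(int)),tuple(P[i+1].astype(int)),(0,255,0) if i else (255,0,0),1)
    x0,y0,x1,y1=[4*v for v in crop]
    cv2.imwrite('pics/'+name,cv2.resize(big[y0:y1,x0:x1],None,fx=k,fy=k)[:,:,::-1])
draw(s,[.45605,-.10847,.02855],-1.6835,'s5d.png',(210,170,270,250),1.8)
E
```

```text
[[ 0.5013 -0.1136  0.0357]
 [ 0.5668 -0.121   0.0357]
 [ 0.7    -0.1361  0.0357]] [[243.3 181.1]
 [237.1 204. ]
 [223.3 255. ]]
```

View pics/w4t.png

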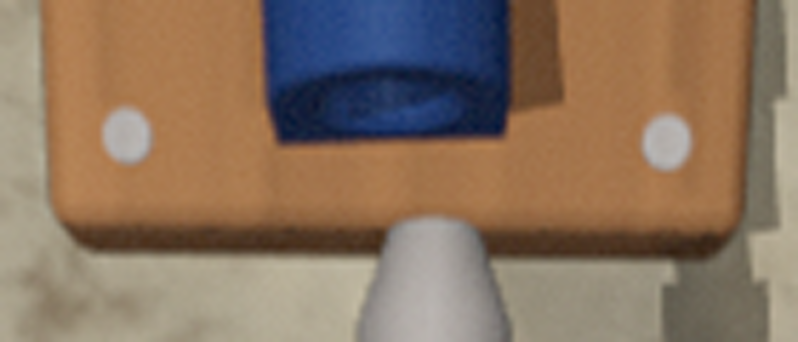

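View pics/s5d.png

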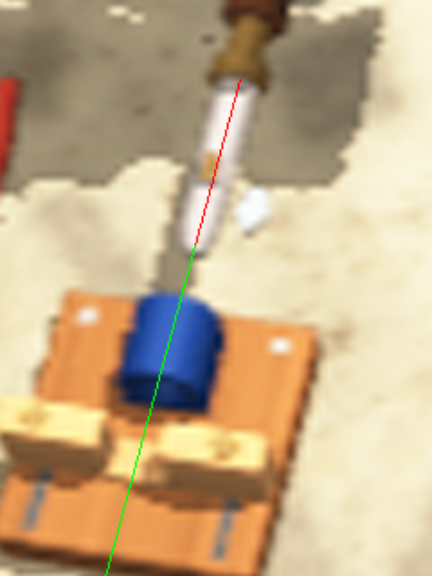

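```bash
python3 - <<'E'
from h import *
w=load('w4.npz')
W=lambda u,v,z:atz(w,245+u/5.7,v/5.7,z)
a,b=W(277,143,.02),W(505,135,.02);m=(a+b)/2
print(a,b,np.linalg.norm(a-b),m,np.degrees(np.arctan2((b-a)[0],-(b-a)[1])))
p=np.array([.454735,-.110151,.0885]);T=Rt(-1.686425)
tip=W(435,222,.0957);print('tip px->',tip,'tool',T.T@(tip-p)); print('pred',p+T@[.0003,-.1115,-.0072])
print('mid in tool', T.T@(m-p), T.T@(a-b))
# bore ellipse center in near face: rim top (385,75)?, extents 325..465
q=W(392,100,.0345);print(q)
print('corners',W(268,100,.0345),W(510,95,.0345))
E
```

```text
[ 0.59337009 -0.10881774  0.02      ] [ 0.59089674 -0.13762491  0.02      ] 0.028913153632448774 [ 0.59213342 -0.12322132  0.02      ] -4.907315954162935
tip px-> [ 0.56531074 -0.12546561  0.0957    ] tool [ 0.00245509 -0.11160423 -0.0072    ]
pred [ 0.56545584 -0.12331288  0.0957    ]
mid in tool [-0.00286877 -0.13798887  0.0685    ] [-2.89001612e-02  8.66682236e-04 -2.77555756e-17]
[ 0.59234392 -0.12370332  0.0345    ]
corners [ 0.59405128 -0.10914568  0.0345    ] [ 0.59123728 -0.13761202  0.0345    ]
```

```bash
python3 - <<'E'
from h import *
from scipy.spatial.transform import Rotation as Ro
st={'wrist0':([.27398,-.67069,.21774],[3.14144,.0016,-1.18286]),'w3':([.53378,-.00588,.00381],[-3.14157,0,-1.59216]),'w4':([.454735,-.110151,.0885],[-3.14144,-.00024,-1.686425]),'w5':([.456052,-.108471,.02855],[-3.14024,0,-1.683541])}
X={}
for k,(p,e) in st.items():
    w=load(k+'.npz');R=cv2.Rodrigues(w['rvec'])[0];o=-R.T@w['tvec'].ravel();T=Ro.from_euler('xyz',e).as_matrix()
    M=T.T@R.T;X[k]=(T.T@(o-p),M);print(k,X[k][0].round(4),np.degrees(Ro.from_matrix(M).as_euler('xyz')).round(2))
# tool pose at w4 image time from w5/w3's mount
for ref in ['w3','w5','wrist0']:
    w=load('w4.npz');R=cv2.Rodrigues(w['rvec'])[0];o=-R.T@w['tvec'].ravel()
    T=R.T@X[ref][1].T;p=o-T@X[ref][0];print(ref,p,Ro.from_matrix(T).as_euler('xyz'))
    mid=np.array([.59213,-.12322,.02]);tip=np.array([.56531,-.12547,.0957])
    print('mouth in tool',(T.T@(mid-p)).round(4),'tip',(T.T@(tip-p)).round(4))
E
```

```text
wrist0 [ 0.0004 -0.0771 -0.1666] [-16.06   0.02  -0.02]
w3 [ 0.0004 -0.0773 -0.1665] [-1.606e+01 -1.000e-02 -2.000e-02]
w4 [ 0.002  -0.076  -0.1664] [-16.14   0.04   0.08]
w5 [ 0.0002 -0.0774 -0.1664] [-16.08  -0.02  -0.04]
w3 [ 0.453087   -0.11156381  0.08858337] [ 3.14030585e+00 -9.71109601e-04 -1.68820282e+00]
mouth in tool [-0.0048 -0.1395  0.0684] tip [ 0.0007 -0.1131 -0.0073]
w5 [ 0.45300711 -0.11176807  0.08868103] [ 3.14058758e+00 -1.20796251e-03 -1.68854401e+00]
mouth in tool [-0.0051 -0.1396  0.0685] tip [ 0.0004 -0.1131 -0.0071]
wrist0 [ 0.45327155 -0.11145322  0.08847175] [ 3.14028930e+00 -4.44071125e-04 -1.68816148e+00]
mouth in tool [-0.0046 -0.1394  0.0683] tip [ 0.0008 -0.1129 -0.0074]
```

```bash
python3 - <<'E'
from h import *
from plant import *
s=state();print(s['tool_pos'],incr(s,(.4754,-.109,.0268),-1.6947))
E
```

```text
[ 0.45596729 -0.10860399  0.02855675] (array([-0.015 , -0.1613,  0.0149]), np.float64(0.006954422296197406))
```

Call:
{"method": "move_arm", "body": {"increments": [{"hand": -1.0, "dx": -0.015, "dy": -0.05, "dz": 0.015, "twist": 0.007}, {"hand": -1.0, "dx": -0.015, "dy": -0.1, "dz": 0.015, "twist": 0.007}, {"hand": -1.0, "dx": -0.015, "dy": -0.15, "dz": 0.015, "twist": 0.007}, {"hand": -1.0, "dx": -0.015, "dy": -0.16, "dz": 0.015, "twist": 0.007}, {"hand": -1.0, "dx": -0.015, "dy": -0.16, "dz": 0.015, "twist": 0.007}, {"hand": -1.0, "dx": -0.015, "dy": -0.16, "dz": 0.015, "twist": 0.007}]}}

```text
t: 6.35
tool_pos: [0.4743, -0.1092, 0.0259]
eef_rot: [3.141, -0.0, -1.695]
wrist_force: [-0.6, 1.3, -2.1]
opening: 0.0215
```

```bash
python3 - <<'E'
from h import *
from plant import *
c=camera('wrist');s=state();print(s['t'],s['tool_pos'],s['eef_rot'],s['wrist_force'],s['moment'],s['opening'])
np.savez('w6.npz',**c);save('w6.png',c['img'],(250,0,390,70),5.7)
c=camera('scene');np.savez('s6.npz',**c);save('s6.png',c['img'],(180,130,300,250),5)
print(incr(s,(.4754,-.109,.0268),-1.6947))
E
```

```text
6.4 [ 0.47428584 -0.10914599  0.02595024] [ 3.14107108e+00 -5.13345666e-05 -1.69516776e+00] [-0.41709039  0.41194166 -1.15644607] [ 0.08210079  0.12679253 -0.03975833] 0.021441708177426303
(array([-0.0024, -0.0091, -0.0071]), np.float64(-0.0002977843136795851))
```

View pics/w6.png

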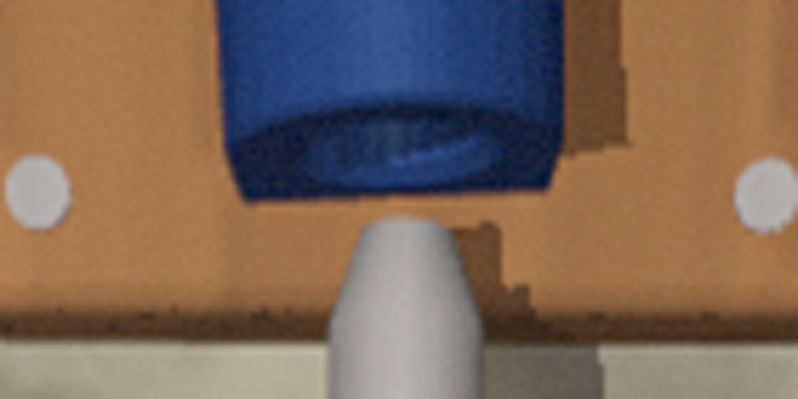

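View pics/s6.png

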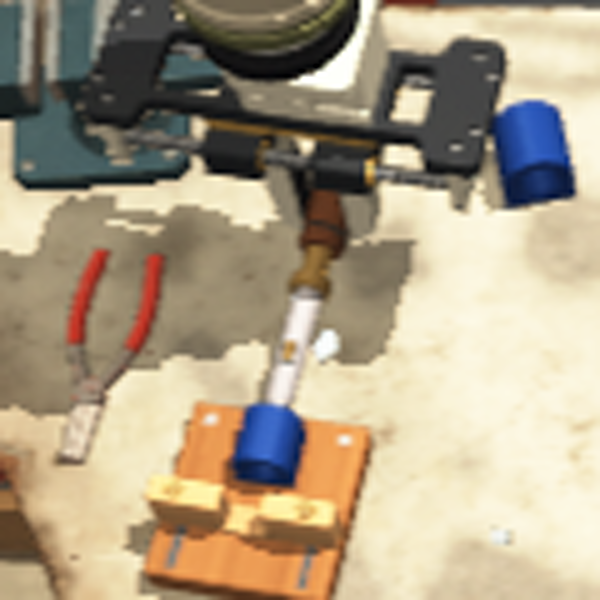

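```bash
python3 - <<'E'
from h import *
w=load('w6.npz')
W=lambda u,v,z:atz(w,250+u/5.7,v/5.7,z)
p=np.array([.474286,-.109146,.02595]);T=Rt(-1.69517)
f=lambda P:(T.T@(P-p)).round(4)
a,b=W(247,200,.02),W(548,187,.02);print(a,b,np.linalg.norm(a-b));print('mouth',f((a+b)/2),'yawrel',np.degrees(np.arctan2(*(f(a)-f(b))[[1,0]])))
a,b=W(226,145,.0345),W(563,130,.0345);print('mouth axis',f((a+b)/2),np.linalg.norm(a-b))
print('bore bottom',W(415,190,.0265),f(W(415,190,.0265)), 'bore top rim',f(W(405,125,.0425)))
print('tip',f(W(405,216,.0332)),'rod@cone base',f(W(405,322,.0332)))
E
```

```text
[ 0.59313391 -0.10958189  0.02      ] [ 0.59072679 -0.13772315  0.02      ] 0.028244018857176166
mouth [-0.0002 -0.1185  0.006 ] yawrel 177.76619073985708
mouth axis [-0.0004 -0.1193 -0.0086] 0.02872130966393126
bore bottom [ 0.59047421 -0.12509479  0.0265    ] [ 0.0014 -0.1173 -0.0005] bore top rim [ 0.0005 -0.1181 -0.0166]
tip [ 0.0005 -0.1136 -0.0073] rod@cone base [ 0.0005 -0.1052 -0.0073]
```

Call:
{"method": "move_arm", "body": {"increments": [{"hand": -1.0, "dx": -0.004, "dy": 0.0, "dz": -0.006, "twist": 0.0}, {"hand": -1.0, "dx": -0.004, "dy": -0.04, "dz": -0.006, "twist": 0.0}, {"hand": -1.0, "dx": -0.004, "dy": -0.07, "dz": -0.006, "twist": 0.0}, {"hand": -1.0, "dx": -0.004, "dy": -0.1, "dz": -0.006, "twist": 0.0}, {"hand": -1.0, "dx": -0.004, "dy": -0.13, "dz": -0.006, "twist": 0.0}, {"hand": -1.0, "dx": -0.004, "dy": -0.13, "dz": -0.006, "twist": 0.0}, {"hand": -1.0, "dx": -0.004, "dy": -0.13, "dz": -0.006, "twist": 0.0}]}}

```text
t: 7.15
tool_pos: [0.4902, -0.1106, 0.0267]
eef_rot: [-3.142, -0.0, -1.695]
wrist_force: [0.1, 0.6, -1.4]
opening: 0.0211
```

```bash
python3 - <<'E'
from h import *
from plant import *
c=camera('wrist');s=state();print(s['t'],s['tool_pos'],s['eef_rot'],s['wrist_force'],s['moment'],s['opening'])
np.savez('w7.npz',**c);save('w7.png',c['img'],(250,0,390,120),5)
E
```

```text
7.2 [ 0.49004528 -0.11057752  0.02668961] [ 3.14137626e+00 -2.35773321e-05 -1.69504409e+00] [-0.53653255 -0.10642388 -1.45676662] [ 0.05678158  0.11139655 -0.01414553] 0.021215583774549903
```

View pics/w7.png

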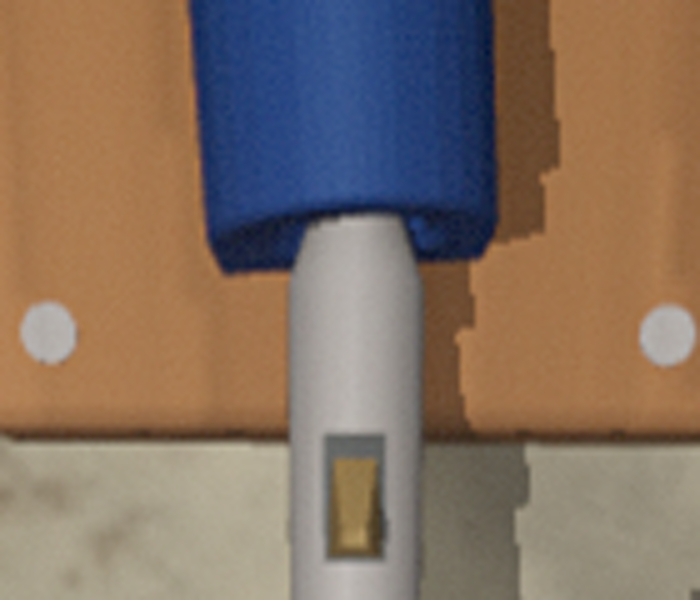

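Call:
{"method": "move_arm", "body": {"increments": [{"hand": -1.0, "dx": -0.002, "dy": -0.03, "dz": 0.0, "twist": 0.0}, {"hand": -1.0, "dx": -0.002, "dy": -0.06, "dz": 0.0, "twist": 0.0}, {"hand": -1.0, "dx": -0.002, "dy": -0.09, "dz": 0.0, "twist": 0.0}, {"hand": -1.0, "dx": -0.002, "dy": -0.12, "dz": 0.0, "twist": 0.0}, {"hand": -1.0, "dx": -0.002, "dy": -0.14, "dz": 0.0, "twist": 0.0}, {"hand": -1.0, "dx": -0.002, "dy": -0.14, "dz": 0.0, "twist": 0.0}]}}

```text
t: 7.8
tool_pos: [0.5077, -0.1124, 0.0268]
eef_rot: [-3.14, 0.0, -1.695]
wrist_force: [1.2, 0.9, 0.7]
opening: 0.0214
```

```bash
python3 - <<'E'
from h import *
from plant import *
c=camera('wrist');s=state();print(s['t'],s['tool_pos'],s['eef_rot'],s['wrist_force'],s['moment'],s['opening'])
np.savez('w8.npz',**c);save('w8.png',c['img'],(240,0,400,160),4)
E
```

```text
7.85 [ 0.50754979 -0.11239153  0.02680968] [-3.14053874e+00  1.07807433e-04 -1.69487664e+00] [1.24732097 0.29924119 0.26861101] [ 0.09447628 -0.28567021  0.05551628] 0.021090492426177273
```

View pics/w8.png

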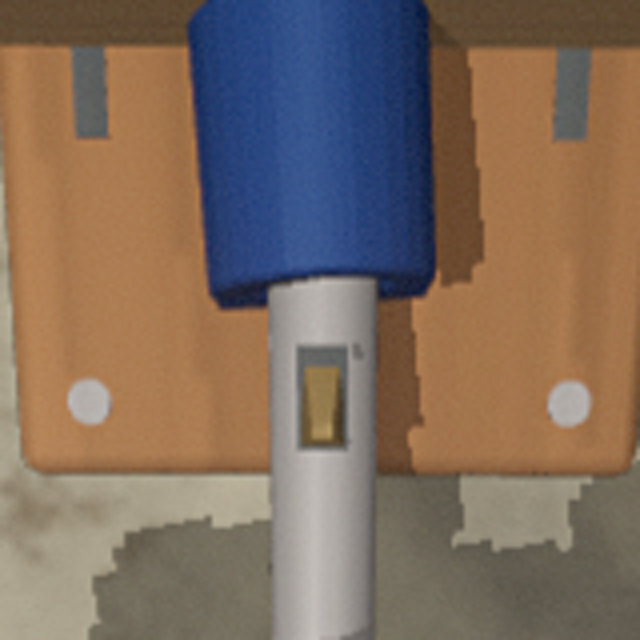

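Call:
{"method": "move_arm", "body": {"increments": [{"hand": -1.0, "dx": 0.0, "dy": 0.0, "dz": -0.008, "twist": 0.0}, {"hand": -1.0, "dx": 0.0, "dy": 0.0, "dz": -0.008, "twist": 0.0}, {"hand": -1.0, "dx": 0.0, "dy": 0.0, "dz": -0.008, "twist": 0.0}]}}

```text
t: 8.15
tool_pos: [0.5068, -0.1124, 0.0277]
eef_rot: [3.142, -0.0, -1.695]
wrist_force: [0.7, 0.8, 0.4]
opening: 0.0218
```

```bash
python3 - <<'E'
from plant import *
for i in range(1):
    s=state();print(s['t'],s['tool_pos'],s['eef_rot'],s['wrist_force'],s['moment'],s['opening'])
E
```

```text
8.15 [ 0.50680644 -0.11242721  0.02771842] [ 3.14154134e+00 -4.21130193e-05 -1.69507056e+00] [0.69091066 0.81896681 0.35552707] [ 0.12040712 -0.14977309  0.08398421] 0.02177556713235461
```

Call:
{"method": "move_arm", "body": {"increments": [{"hand": -1.0, "dx": 0.0, "dy": 0.0, "dz": -0.007, "twist": 0.0}, {"hand": -1.0, "dx": 0.0, "dy": 0.0, "dz": -0.007, "twist": 0.0}, {"hand": -1.0, "dx": 0.0, "dy": 0.0, "dz": -0.007, "twist": 0.0}]}}

```text
t: 8.45
tool_pos: [0.5067, -0.1124, 0.0285]
eef_rot: [3.141, -0.0, -1.695]
wrist_force: [-0.4, 0.8, -1.3]
opening: 0.0212
```

```bash
python3 - <<'E'
from plant import *
from h import *
s=state();print(s['t'],s['tool_pos'],s['eef_rot'],s['wrist_force'],s['moment'],s['opening'])
c=camera('wrist');np.savez('w9.npz',**c);save('w9.png',c['img'],(240,0,400,180),4)
s=state();print(s['t'],s['tool_pos'],s['eef_rot'],s['wrist_force'],s['moment'],s['opening'])
E
```

```text
8.45 [ 0.50668802 -0.11243417  0.02848724] [ 3.14122927e+00 -5.54741880e-05 -1.69508524e+00] [-0.42068931  0.82765888 -1.25792719] [0.09292045 0.01764502 0.01284917] 0.021199820254399194
8.5 [ 0.50668268 -0.11242754  0.02846839] [ 3.14118443e+00 -6.32985070e-05 -1.69506942e+00] [-0.2611417  -0.06801058 -0.70242553] [0.1077728  0.06684275 0.024255  ] 0.020902696502780486
```

View pics/w9.png

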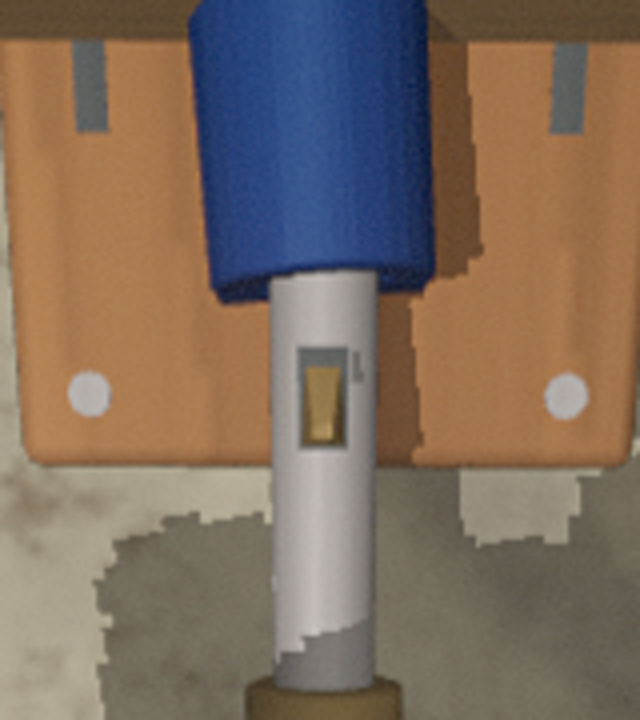

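Call:
{"method": "move_arm", "body": {"increments": [{"hand": -1.0, "dx": 0.0, "dy": -0.02, "dz": 0.0, "twist": 0.0}, {"hand": -1.0, "dx": 0.0, "dy": -0.04, "dz": 0.0, "twist": 0.0}, {"hand": -1.0, "dx": 0.0, "dy": -0.06, "dz": 0.0, "twist": 0.0}, {"hand": -1.0, "dx": 0.0, "dy": -0.08, "dz": 0.0, "twist": 0.0}, {"hand": -1.0, "dx": 0.0, "dy": -0.1, "dz": 0.0, "twist": 0.0}, {"hand": -1.0, "dx": 0.0, "dy": -0.1, "dz": 0.0, "twist": 0.0}]}}

```text
t: 9.1
tool_pos: [0.5193, -0.1139, 0.0285]
eef_rot: [-3.141, 0.0, -1.695]
wrist_force: [0.0, 0.1, -1.6]
opening: 0.0214
```

```bash
python3 - <<'E'
from plant import *
from h import *
s=state();print(s['t'],s['tool_pos'],s['eef_rot'],s['wrist_force'],s['moment'],s['opening'])
c=camera('wrist');np.savez('w10.npz',**c);save('w10.png',c['img'],(200,0,440,180),3)
E
```

```text
9.1 [ 0.51931845 -0.11391836  0.02850345] [-3.14113138e+00  4.69779035e-05 -1.69501743e+00] [ 0.04134223  0.05504951 -1.60886783] [ 0.05149643 -0.00281679  0.01298256] 0.021440174775516806
```

View pics/w10.png

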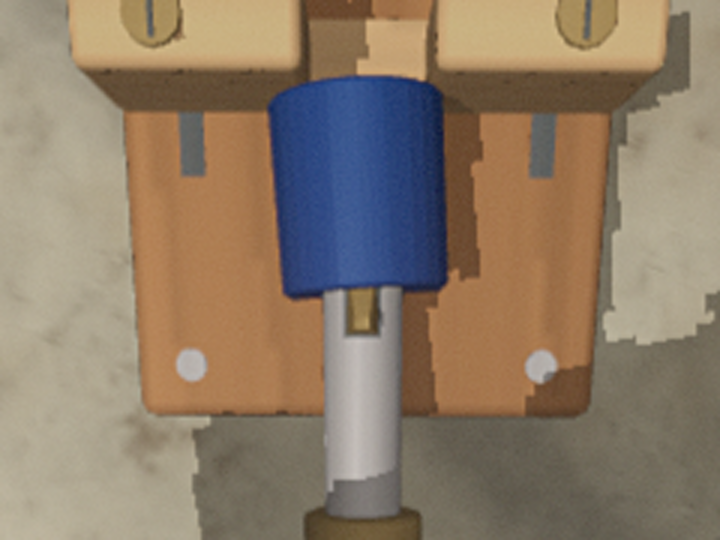

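Call:
{"method": "move_arm", "body": {"increments": [{"hand": -1.0, "dx": 0.0, "dy": -0.01, "dz": 0.0, "twist": 0.0}, {"hand": -1.0, "dx": 0.0, "dy": -0.02, "dz": 0.0, "twist": 0.0}, {"hand": -1.0, "dx": 0.0, "dy": -0.03, "dz": 0.0, "twist": 0.0}, {"hand": -1.0, "dx": 0.0, "dy": -0.03, "dz": 0.0, "twist": 0.0}]}}

```text
t: 9.55
tool_pos: [0.5224, -0.1144, 0.0285]
eef_rot: [3.142, -0.0, -1.695]
wrist_force: [-0.1, -0.1, -1.4]
opening: 0.021
```

```bash
cat > st.py <<'E'
from plant import *
import numpy as np
np.set_printoptions(precision=4,suppress=True)
s=state();print(s['t'],s['tool_pos'],s['eef_rot'],s['wrist_force'],s['moment'],s['opening'])
E
python3 st.py
```

```text
9.55 [ 0.5224 -0.1144  0.0285] [ 3.1415 -0.     -1.6952] [-0.0837 -0.0688 -1.3562] [0.0574 0.0307 0.0085] 0.021041797199135775
```

Call:
{"method": "move_arm", "body": {"increments": [{"hand": -1.0, "dx": 0.0, "dy": -0.01, "dz": 0.0, "twist": 0.0}, {"hand": -1.0, "dx": 0.0, "dy": -0.02, "dz": 0.0, "twist": 0.0}, {"hand": -1.0, "dx": 0.0, "dy": -0.03, "dz": 0.0, "twist": 0.0}, {"hand": -1.0, "dx": 0.0, "dy": -0.03, "dz": 0.0, "twist": 0.0}]}}

```text
t: 9.95
tool_pos: [0.5257, -0.1148, 0.0284]
eef_rot: [3.141, -0.0, -1.695]
wrist_force: [-1.0, 0.7, -2.0]
opening: 0.0215
```

```bash
python3 st.py; python3 - <<'E'
from plant import *
from h import *
c=camera('wrist');np.savez('w11.npz',**c);save('w11.png',c['img'],(200,0,440,180),3)
E
```

```text
9.95 [ 0.5257 -0.1148  0.0284] [ 3.141 -0.    -1.695] [-1.0124  0.707  -1.9865] [0.1555 0.4306 0.0491] 0.02151508081394728
```

View pics/w11.png

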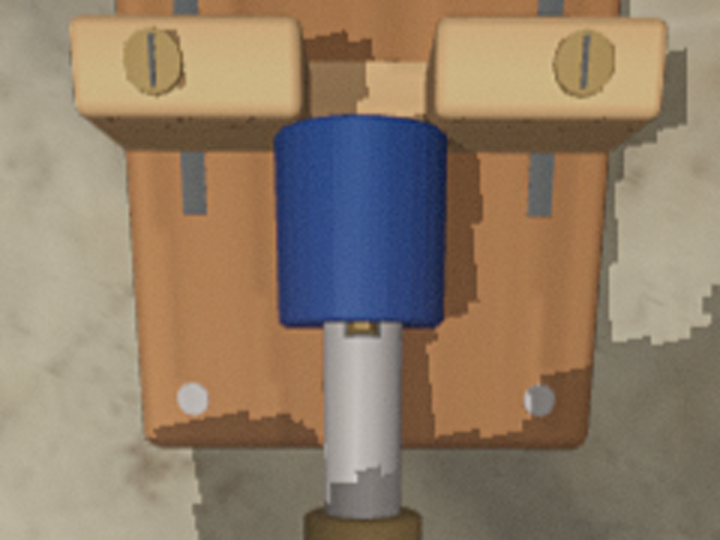

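Call:
{"method": "move_arm", "body": {"increments": [{"hand": -1.0, "dx": 0.0, "dy": -0.01, "dz": 0.0, "twist": 0.0}, {"hand": -1.0, "dx": 0.0, "dy": -0.02, "dz": 0.0, "twist": 0.0}, {"hand": -1.0, "dx": 0.0, "dy": -0.03, "dz": 0.0, "twist": 0.0}, {"hand": -1.0, "dx": 0.0, "dy": -0.03, "dz": 0.0, "twist": 0.0}]}}

```text
t: 10.4
tool_pos: [0.5301, -0.1153, 0.0286]
eef_rot: [-3.141, 0.0, -1.695]
wrist_force: [-1.0, 0.4, -0.8]
opening: 0.0213
```

```bash
python3 st.py
```

```text
10.4 [ 0.5301 -0.1153  0.0286] [-3.1407  0.     -1.695 ] [-0.9844  0.4063 -0.8006] [0.1644 0.1231 0.0618] 0.021289009541774505
```

Call:
{"method": "move_arm", "body": {"increments": [{"hand": -1.0, "dx": 0.0, "dy": -0.012, "dz": 0.0, "twist": 0.0}, {"hand": -1.0, "dx": 0.0, "dy": -0.024, "dz": 0.0, "twist": 0.0}, {"hand": -1.0, "dx": 0.0, "dy": -0.036, "dz": 0.0, "twist": 0.0}, {"hand": -1.0, "dx": 0.0, "dy": -0.048, "dz": 0.0, "twist": 0.0}, {"hand": -1.0, "dx": 0.0, "dy": -0.06, "dz": 0.0, "twist": 0.0}, {"hand": -1.0, "dx": 0.0, "dy": -0.06, "dz": 0.0, "twist": 0.0}]}}

```text
t: 11.0
tool_pos: [0.5371, -0.1162, 0.0286]
eef_rot: [-3.141, 0.0, -1.695]
wrist_force: [-0.5, 0.6, -1.4]
opening: 0.0215
```

```bash
python3 st.py; python3 - <<'E'
from plant import *
from h import *
c=camera('wrist');np.savez('w12.npz',**c);save('w12.png',c['img'],(200,0,440,180),3)
E
```

```text
11.0 [ 0.5371 -0.1162  0.0286] [-3.141   0.     -1.6951] [-0.5051  0.5559 -1.4017] [0.0785 0.1528 0.05  ] 0.021468706848826433
```

View pics/w12.png

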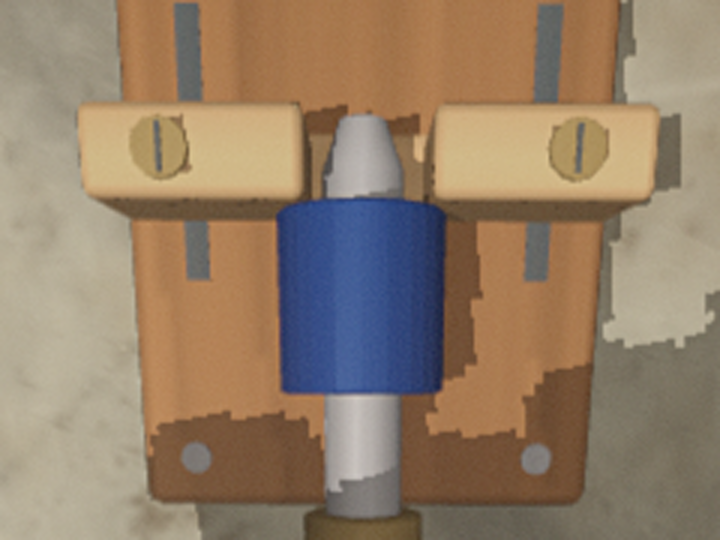

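Call:
{"method": "move_arm", "body": {"increments": [{"hand": -1.0, "dx": 0.0, "dy": -0.015, "dz": 0.0, "twist": 0.0}, {"hand": -1.0, "dx": 0.0, "dy": -0.03, "dz": 0.0, "twist": 0.0}, {"hand": -1.0, "dx": 0.0, "dy": -0.045, "dz": 0.0, "twist": 0.0}, {"hand": -1.0, "dx": 0.0, "dy": -0.06, "dz": 0.0, "twist": 0.0}, {"hand": -1.0, "dx": 0.0, "dy": -0.075, "dz": 0.0, "twist": 0.0}, {"hand": -1.0, "dx": 0.0, "dy": -0.09, "dz": 0.0, "twist": 0.0}, {"hand": -1.0, "dx": 0.0, "dy": -0.105, "dz": 0.0, "twist": 0.0}, {"hand": -1.0, "dx": 0.0, "dy": -0.105, "dz": 0.0, "twist": 0.0}]}}

```text
t: 11.85
tool_pos: [0.5498, -0.1178, 0.0285]
eef_rot: [-3.141, 0.0, -1.695]
wrist_force: [0.1, -0.4, -1.9]
opening: 0.0214
```

```bash
python3 st.py; python3 - <<'E'
from plant import *
from h import *
c=camera('wrist');np.savez('w13.npz',**c);save('w13.png',c['img'],(220,30,420,190),4)
E
```

```text
11.85 [ 0.5498 -0.1178  0.0285] [-3.1408  0.     -1.6952] [ 0.0824 -0.432  -1.8622] [0.019  0.0824 0.0231] 0.021371280194704228
```

View pics/w13.png

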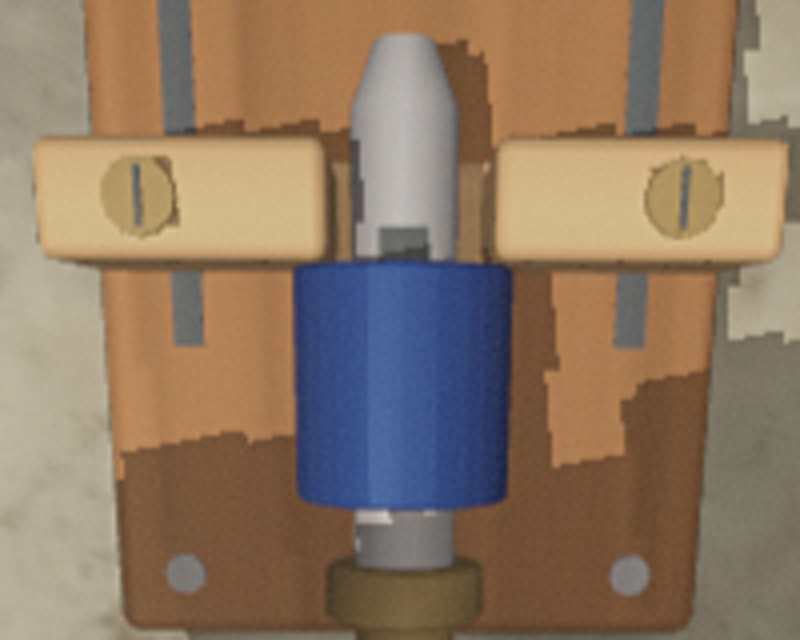

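Call:
{"method": "move_arm", "body": {"increments": [{"hand": -1.0, "dx": 0.0, "dy": -0.01, "dz": 0.0, "twist": 0.0}, {"hand": -1.0, "dx": 0.0, "dy": -0.02, "dz": 0.0, "twist": 0.0}, {"hand": -1.0, "dx": 0.0, "dy": -0.03, "dz": 0.0, "twist": 0.0}, {"hand": -1.0, "dx": 0.0, "dy": -0.04, "dz": 0.0, "twist": 0.0}, {"hand": -1.0, "dx": 0.0, "dy": -0.04, "dz": 0.0, "twist": 0.0}]}}

```text
t: 12.4
tool_pos: [0.5542, -0.1183, 0.0285]
eef_rot: [-3.141, -0.0, -1.695]
wrist_force: [-0.9, 0.3, -2.3]
opening: 0.0218
```

```bash
python3 st.py; python3 - <<'E'
from plant import *
from h import *
c=camera('wrist');np.savez('w14.npz',**c);save('w14.png',c['img'],(240,50,400,190),5)
E
```

```text
12.4 [ 0.5542 -0.1183  0.0285] [-3.1412 -0.     -1.6951] [-0.88    0.2615 -2.3315] [0.0565 0.1996 0.002 ] 0.02184899166634641
```

View pics/w14.png

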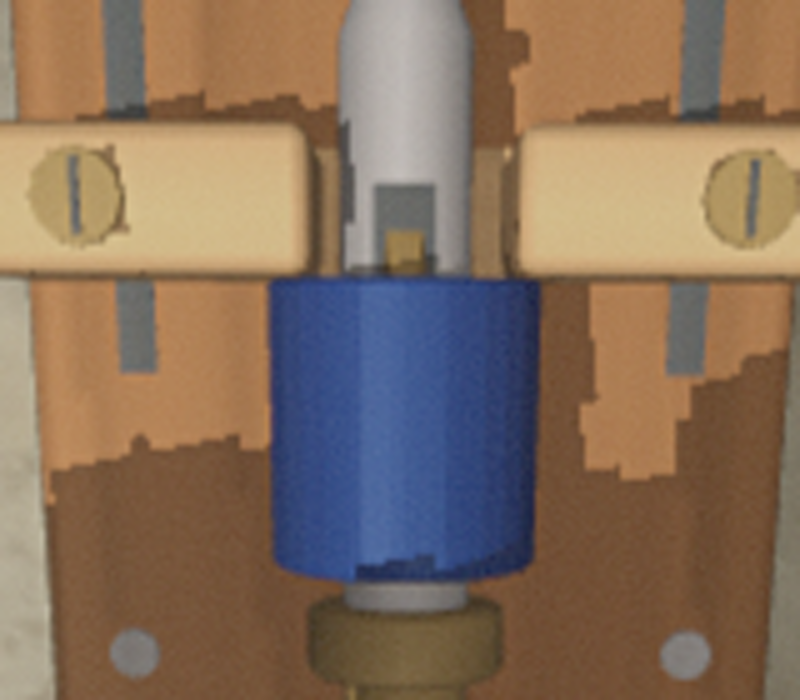

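Call:
{"method": "move_arm", "body": {"increments": [{"hand": -1.0, "dx": 0.0, "dy": -0.008, "dz": 0.0, "twist": 0.0}, {"hand": -1.0, "dx": 0.0, "dy": -0.016, "dz": 0.0, "twist": 0.0}, {"hand": -1.0, "dx": 0.0, "dy": -0.02, "dz": 0.0, "twist": 0.0}, {"hand": -1.0, "dx": 0.0, "dy": -0.02, "dz": 0.0, "twist": 0.0}]}}

```text
t: 12.85
tool_pos: [0.5565, -0.1187, 0.0285]
eef_rot: [-3.141, -0.0, -1.695]
wrist_force: [1.2, 0.1, -1.5]
opening: 0.0215
```

```bash
python3 st.py; python3 - <<'E'
from plant import *
from h import *
c=camera('wrist');np.savez('w15.npz',**c);save('w15.png',c['img'],(240,50,400,190),5)
E
```

```text
12.85 [ 0.5565 -0.1187  0.0285] [-3.1413 -0.0001 -1.6951] [ 1.1736  0.1472 -1.516 ] [0.0406 0.0704 0.007 ] 0.02146735377799574
```

View pics/w15.png

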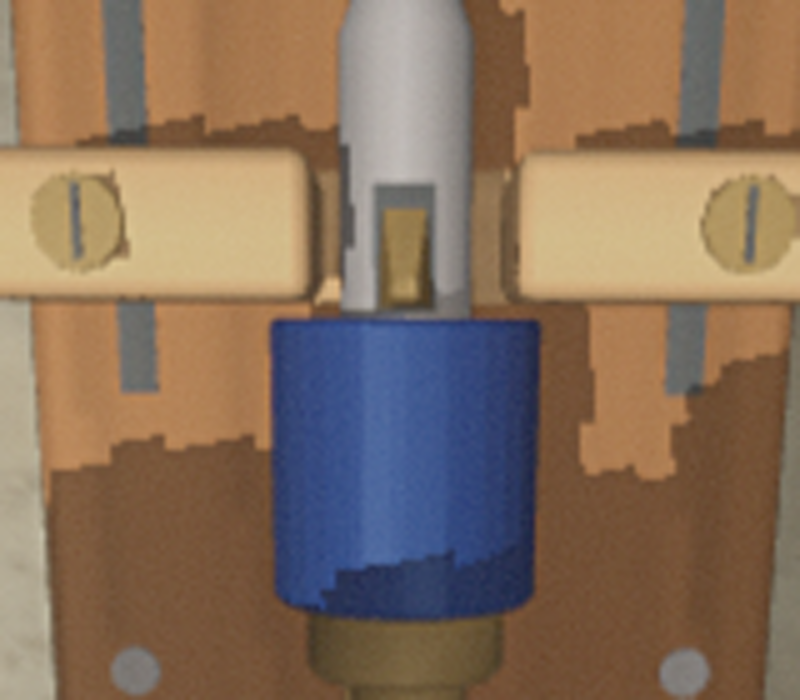

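Call:
{"method": "move_arm", "body": {"increments": [{"hand": -1.0, "dx": 0.0, "dy": 0.008, "dz": -0.04, "twist": 0.0}, {"hand": -1.0, "dx": 0.0, "dy": 0.008, "dz": -0.15, "twist": 0.0}, {"hand": -1.0, "dx": 0.0, "dy": 0.008, "dz": -0.35, "twist": 0.0}, {"hand": -1.0, "dx": 0.0, "dy": 0.008, "dz": -0.55, "twist": 0.0}, {"hand": -1.0, "dx": 0.0, "dy": 0.008, "dz": -0.75, "twist": 0.0}, {"hand": -1.0, "dx": 0.0, "dy": 0.008, "dz": -0.8, "twist": 0.0}, {"hand": -1.0, "dx": 0.0, "dy": 0.008, "dz": -0.8, "twist": 0.0}, {"hand": -1.0, "dx": 0.0, "dy": 0.008, "dz": -0.8, "twist": 0.0}]}}

```text
t: 13.7
tool_pos: [0.5549, -0.1184, 0.1241]
eef_rot: [3.141, -0.0, -1.695]
wrist_force: [0.3, 0.0, -1.5]
opening: 0.0214
```

```bash
python3 st.py; python3 - <<'E'
from plant import *
from h import *
c=camera('wrist');s=state();np.savez('w16.npz',**c);save('w16.png',c['img'],(200,0,440,230),2.6)
print(incr(s,(.5474,.1043,.12),-1.4197))
E
```

```text
13.7 [ 0.5549 -0.1184  0.1241] [ 3.141 -0.    -1.695] [ 0.3034  0.0408 -1.4895] [0.0365 0.0813 0.0623] 0.02144255604432899
(array([-1.8338,  0.2902,  0.0309]), np.float64(-0.17525441932411656))
```

View pics/w16.png

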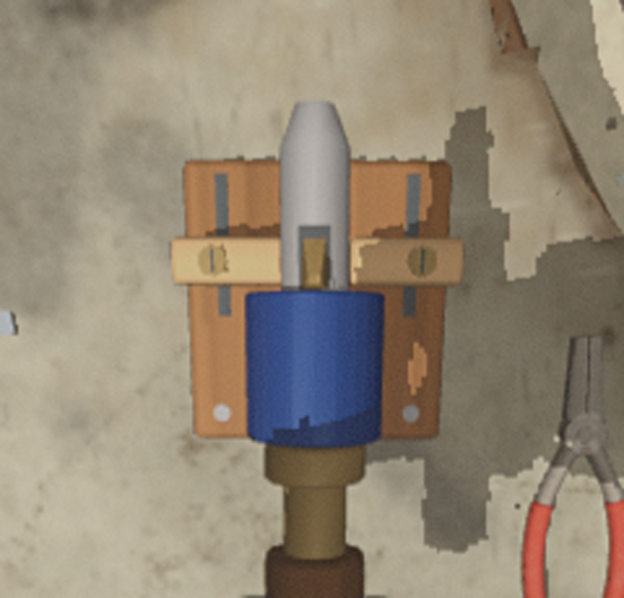

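Blank home on the mandrel and lifted, catch out. Now across to the stand.

Call:
{"method": "move_arm", "body": {"increments": [{"hand": -1.0, "dx": -0.15, "dy": 0.02, "dz": 0.0, "twist": -0.02}, {"hand": -1.0, "dx": -0.4, "dy": 0.06, "dz": 0.0, "twist": -0.06}, {"hand": -1.0, "dx": -0.65, "dy": 0.1, "dz": 0.0, "twist": -0.1}, {"hand": -1.0, "dx": -0.9, "dy": 0.14, "dz": 0.0, "twist": -0.14}, {"hand": -1.0, "dx": -1.0, "dy": 0.16, "dz": 0.0, "twist": -0.175}, {"hand": -1.0, "dx": -1.0, "dy": 0.16, "dz": 0.0, "twist": -0.175}]}}

```text
t: 14.35
tool_pos: [0.5507, 0.0056, 0.1239]
eef_rot: [3.14, 0.001, -1.414]
wrist_force: [0.4, -0.6, -1.4]
opening: 0.0217
```

```bash
python3 st.py; python3 - <<'E'
from plant import *
from h import *
s=state()
print(incr(s,(.5474,.1043,.12),-1.4197))
E
```

```text
14.35 [0.5507 0.0056 0.1239] [ 3.1404  0.0011 -1.4142] [ 0.4106 -0.5913 -1.3999] [-0.0492  0.1566 -0.032 ] 0.021666285736990098
(array([-0.8163, -0.1013,  0.033 ]), np.float64(0.003471922038389707))
```

Call:
{"method": "move_arm", "body": {"increments": [{"hand": -1.0, "dx": -0.2, "dy": -0.02, "dz": 0.01, "twist": 0.0}, {"hand": -1.0, "dx": -0.45, "dy": -0.05, "dz": 0.02, "twist": 0.0}, {"hand": -1.0, "dx": -0.7, "dy": -0.09, "dz": 0.03, "twist": 0.0}, {"hand": -1.0, "dx": -0.81, "dy": -0.1, "dz": 0.03, "twist": 0.0}, {"hand": -1.0, "dx": -0.81, "dy": -0.1, "dz": 0.03, "twist": 0.0}, {"hand": -1.0, "dx": -0.81, "dy": -0.1, "dz": 0.03, "twist": 0.0}, {"hand": -1.0, "dx": -0.81, "dy": -0.1, "dz": 0.03, "twist": 0.0}]}}

```text
t: 15.05
tool_pos: [0.5485, 0.0986, 0.1208]
eef_rot: [3.141, -0.001, -1.423]
wrist_force: [0.0, 0.3, -1.8]
opening: 0.0216
```

```bash
python3 st.py; python3 - <<'E'
from plant import *
from h import *
c=camera('wrist');s=state();np.savez('w17.npz',**c);save('w17.png',c['img'],(220,0,420,200),3.9)
c=camera('scene');np.savez('s17.npz',**c);save('s17.png',c['img'],(260,130,400,260),4.5)
print(incr(s,(.5474,.1043,.12),-1.4197))
E
```

```text
15.05 [0.5485 0.0986 0.1208] [ 3.1411 -0.001  -1.4229] [ 0.0455  0.2904 -1.779 ] [-0.0191  0.1025  0.0112] 0.02158045015512772
(array([-0.0463,  0.0026,  0.0074]), np.float64(-0.0019356299079178801))
```

View pics/w17.png

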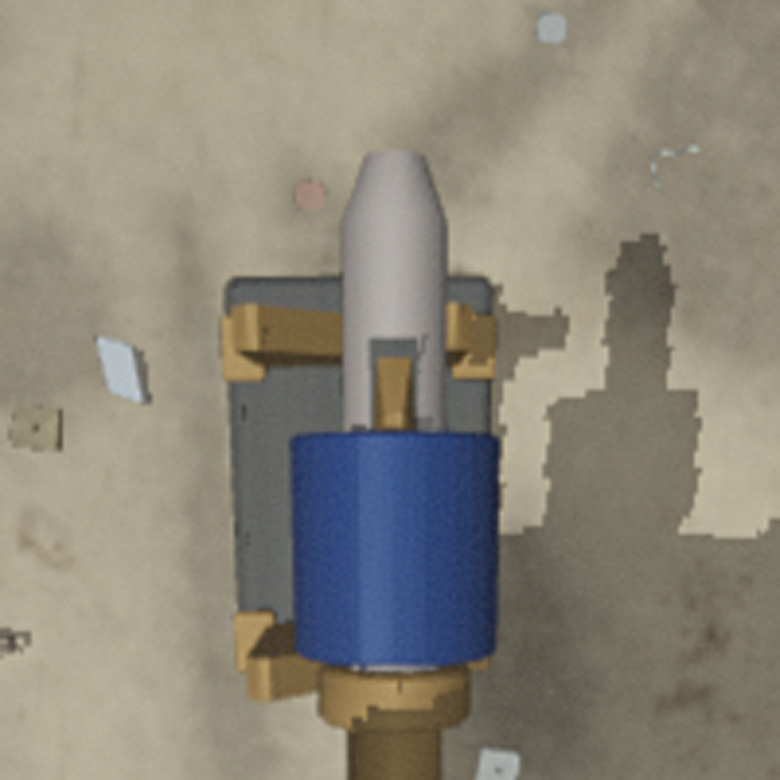

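View pics/s17.png

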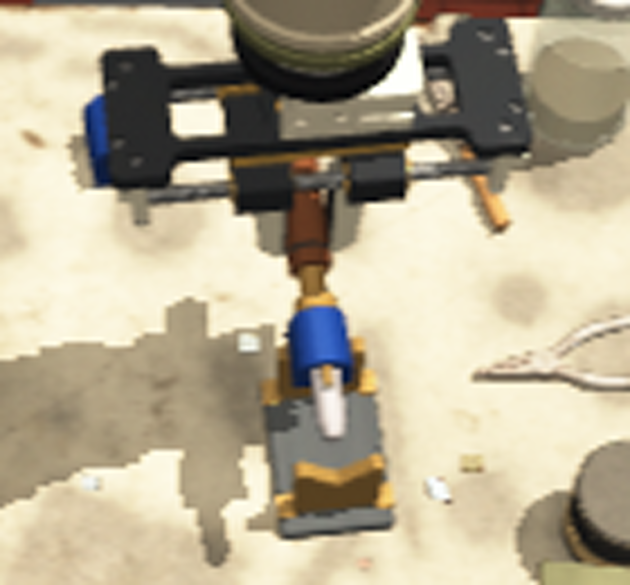

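```bash
cat >> h.py <<'E'
def toolpose(w):
    # tool pose at image time, mount calibrated from w3
    m=load('w3.npz');Rm=cv2.Rodrigues(m['rvec'])[0];om=-Rm.T@m['tvec'].ravel()
    Tm=Rt(-1.59216);pm=np.array([.53378,-.00588,.00381]);M=Tm.T@Rm.T;t=Tm.T@(om-pm)
    R=cv2.Rodrigues(w['rvec'])[0];o=-R.T@w['tvec'].ravel();T=R.T@M.T;return o-T@t,T
E
python3 - <<'E'
from h import *
w=load('w17.npz');p,T=toolpose(w);print(p,np.arctan2(T[1,0],T[0,0]))
W=lambda u,v,z:atz(w,220+u/3.9,v/3.9,z)
for n,u,v,z in [('baseFL',228,280,.01),('baseFR',490,280,.01),('uprFL top far',245,308,.059),('uprFL top near',262,360,.059),('uprNL far',248,658,.059),('uprNL near',252,702,.059)]: print(n,W(u,v,z).round(4),(T.T@(W(u,v,z)-p)).round(4))
z=p[2]+.0072
for n,u,v in [('tip',394,150),('sh',394,672),('rod mid',394,300)]: print(n,W(u,v,z).round(4),(T.T@(W(u,v,z)-p)).round(4))
E
```

```text
[0.54846011 0.09859851 0.12084351] -1.4228003798400235
baseFL [0.6551 0.1519 0.01  ] [-0.0371 -0.1134  0.1107]
baseFR [0.6639 0.0929 0.01  ] [ 0.0225 -0.1134  0.1108]
uprFL top far [0.6454 0.1408 0.059 ] [-0.0275 -0.1021  0.0618]
uprFL top near [0.6367 0.1365 0.059 ] [-0.0246 -0.0929  0.0618]
uprNL far [0.579  0.1327 0.059 ] [-0.0293 -0.0353  0.0618]
uprNL near [0.5699 0.1308 0.059 ] [-0.0288 -0.026   0.0618]
tip [0.6606 0.1148 0.128 ] [ 0.0005 -0.1133 -0.0073]
sh [0.594  0.1048 0.128 ] [ 0.0006 -0.0459 -0.0072]
rod mid [0.6431 0.1122 0.128 ] [ 0.0005 -0.0956 -0.0072]
```

Call:
{"method": "move_arm", "body": {"increments": [{"hand": -1.0, "dx": -0.048, "dy": 0.0, "dz": 0.1, "twist": 0.0}, {"hand": -1.0, "dx": -0.048, "dy": 0.0, "dz": 0.25, "twist": 0.0}, {"hand": -1.0, "dx": -0.048, "dy": 0.0, "dz": 0.36, "twist": 0.0}, {"hand": -1.0, "dx": -0.048, "dy": 0.0, "dz": 0.36, "twist": 0.0}, {"hand": -1.0, "dx": -0.048, "dy": 0.0, "dz": 0.36, "twist": 0.0}, {"hand": -1.0, "dx": -0.048, "dy": 0.0, "dz": 0.36, "twist": 0.0}]}}

```text
t: 15.75
tool_pos: [0.5479, 0.1066, 0.0781]
eef_rot: [-3.141, 0.0, -1.42]
wrist_force: [0.0, 0.8, -2.8]
opening: 0.0216
```

```bash
python3 st.py; python3 - <<'E'
from plant import *
from h import *
c=camera('wrist');s=state();np.savez('w18.npz',**c);save('w18.png',c['img'],(220,0,420,200),3.9)
c=camera('scene');np.savez('s18.npz',**c);save('s18.png',c['img'],(300,170,360,260),6.5)
c=camera('top');np.savez('t18.npz',**c);save('t18.png',c['img'],(280,160,340,230),7)
E
```

```text
15.75 [0.5479 0.1066 0.0781] [-3.1411  0.     -1.4203] [ 0.0064  0.7717 -2.8469] [-0.0051  0.1095  0.0305] 0.02159640325094657
```

View pics/w18.png

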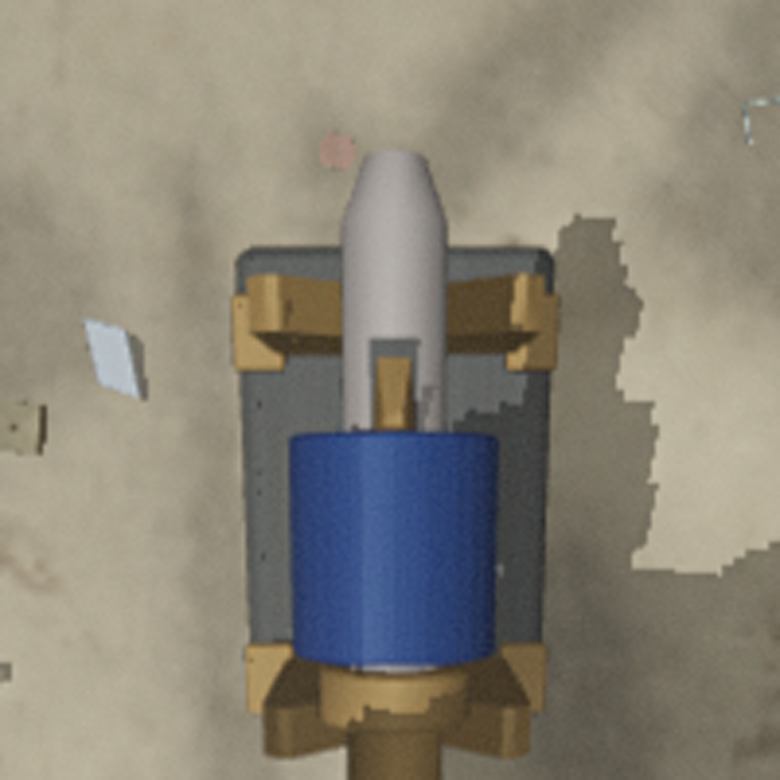

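View pics/s18.png

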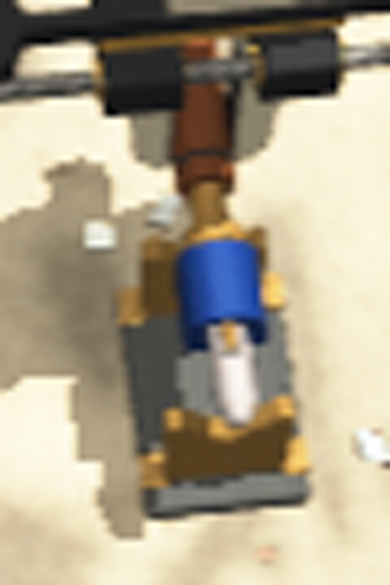

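View pics/t18.png

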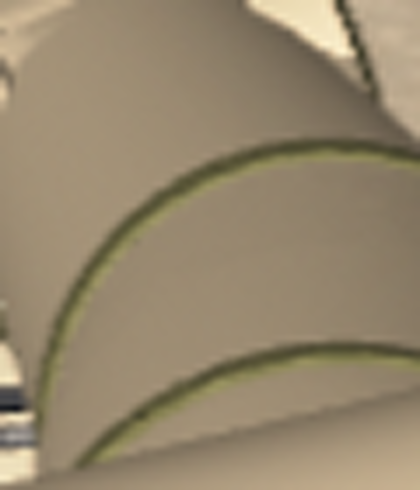

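```bash
python3 - <<'E'
from h import *
w=load('w18.npz');p,T=toolpose(w);print(p,np.arctan2(T[1,0],T[0,0]))
W=lambda u,v,z:atz(w,220+u/3.9,v/3.9,z)
f=lambda u,v,z:(T.T@(W(u,v,z)-p)).round(4)
for n,u,v,z in [('far upright FL',250,276,.059),('far FR',545,276,.059),('far NL',252,330,.059),('far NR',543,330,.059),('near FL',266,706,.059),('near FR',528,706,.059),('near NL',268,756,.059),('near NR',528,756,.059)]: print(n,f(u,v,z))
z=p[2]+.0072
for n,u,v in [('tip',394,150),('sh',394,672)]: print(n,f(u,v,z))
E
```

```text
[0.5478266  0.10658121 0.07804382] -1.4202469868038887
far upright FL [-0.0214 -0.102   0.0191]
far FR [ 0.0236 -0.102   0.0191]
far NL [-0.0213 -0.0943  0.0191]
far NR [ 0.0236 -0.0943  0.0191]
near FL [-0.021  -0.0349  0.0191]
near FR [ 0.0232 -0.0349  0.0191]
near NL [-0.0209 -0.0262  0.0191]
near NR [ 0.0235 -0.0262  0.0191]
tip [ 0.0005 -0.1133 -0.0071]
sh [ 0.0006 -0.0459 -0.0072]
```

Call:
{"method": "move_arm", "body": {"increments": [{"hand": -1.0, "dx": 0.005, "dy": 0.0, "dz": 0.05, "twist": 0.0}, {"hand": -1.0, "dx": 0.005, "dy": 0.0, "dz": 0.1, "twist": 0.0}, {"hand": -1.0, "dx": 0.005, "dy": 0.0, "dz": 0.15, "twist": 0.0}, {"hand": -1.0, "dx": 0.005, "dy": 0.0, "dz": 0.19, "twist": 0.0}, {"hand": -1.0, "dx": 0.005, "dy": 0.0, "dz": 0.21, "twist": 0.0}, {"hand": -1.0, "dx": 0.005, "dy": 0.0, "dz": 0.21, "twist": 0.0}, {"hand": -1.0, "dx": 0.005, "dy": 0.0, "dz": 0.21, "twist": 0.0}]}}

```text
t: 16.6
tool_pos: [0.5477, 0.106, 0.0525]
eef_rot: [3.141, -0.0, -1.42]
wrist_force: [-0.0, 0.5, -2.1]
opening: 0.0217
```

```bash
python3 st.py; python3 - <<'E'
from plant import *
from h import *
c=camera('wrist');s=state();np.savez('w19.npz',**c);save('w19.png',c['img'],(220,20,420,220),3.9)
E
```

```text
16.6 [0.5477 0.106  0.0525] [ 3.1414 -0.     -1.4202] [-0.0438  0.5325 -2.0905] [0.0545 0.1382 0.0303] 0.021703280387809203
```

View pics/w19.png

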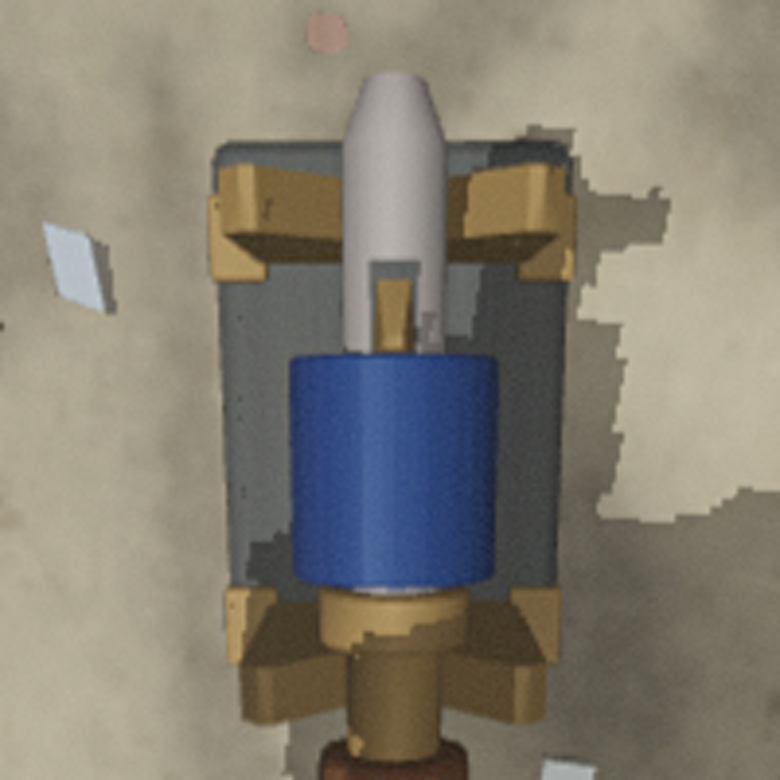

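Call:
{"method": "move_arm", "body": {"increments": [{"hand": -1.0, "dx": 0.0, "dy": 0.0, "dz": 0.01, "twist": 0.0}, {"hand": -1.0, "dx": 0.0, "dy": 0.0, "dz": 0.02, "twist": 0.0}, {"hand": -1.0, "dx": 0.0, "dy": 0.0, "dz": 0.03, "twist": 0.0}, {"hand": -1.0, "dx": 0.0, "dy": 0.0, "dz": 0.04, "twist": 0.0}, {"hand": -1.0, "dx": 0.0, "dy": 0.0, "dz": 0.046, "twist": 0.0}, {"hand": -1.0, "dx": 0.0, "dy": 0.0, "dz": 0.046, "twist": 0.0}]}}

```text
t: 17.25
tool_pos: [0.5477, 0.1061, 0.0469]
eef_rot: [3.142, 0.0, -1.42]
wrist_force: [0.6, -0.0, -1.4]
opening: 0.0213
```

```bash
python3 st.py
```

```text
17.25 [0.5477 0.1061 0.0469] [ 3.1416  0.0001 -1.42  ] [ 0.6489 -0.0007 -1.4328] [0.0524 0.0409 0.0411] 0.02127173655682637
```

Call:
{"method": "move_arm", "body": {"increments": [{"hand": -1.0, "dx": 0.0, "dy": 0.0, "dz": 0.006, "twist": 0.0}, {"hand": -1.0, "dx": 0.0, "dy": 0.0, "dz": 0.01, "twist": 0.0}, {"hand": -1.0, "dx": 0.0, "dy": 0.0, "dz": 0.01, "twist": 0.0}]}}

```text
t: 17.55
tool_pos: [0.5477, 0.1061, 0.0458]
eef_rot: [-3.142, 0.0, -1.42]
wrist_force: [-0.4, 0.0, -0.8]
opening: 0.0214
```

```bash
python3 st.py
```

```text
17.55 [0.5477 0.1061 0.0458] [-3.1415  0.0001 -1.42  ] [-0.3996  0.028  -0.779 ] [ 0.1189 -0.0158  0.0729] 0.02138151762400096
```

Call:
{"method": "move_arm", "body": {"increments": [{"hand": -1.0, "dx": 0.0, "dy": 0.0, "dz": 0.004, "twist": 0.0}, {"hand": -1.0, "dx": 0.0, "dy": 0.0, "dz": 0.006, "twist": 0.0}, {"hand": -1.0, "dx": 0.0, "dy": 0.0, "dz": 0.006, "twist": 0.0}]}}

```text
t: 17.85
tool_pos: [0.5477, 0.106, 0.0451]
eef_rot: [-3.141, 0.0, -1.42]
wrist_force: [-2.1, 0.3, 0.9]
opening: 0.021
```

```bash
python3 st.py
```

```text
17.85 [0.5477 0.106  0.0451] [-3.1415  0.     -1.4201] [-2.0831  0.2509  0.9448] [0.251  0.003  0.0408] 0.020994556089661956
```

Call:
{"method": "move_arm", "body": {"increments": [{"hand": -1.0, "dx": 0.0, "dy": 0.0, "dz": 0.002, "twist": 0.0}, {"hand": -1.0, "dx": 0.0, "dy": 0.0, "dz": 0.002, "twist": 0.0}, {"hand": -1.0, "dx": 0.0, "dy": 0.0, "dz": 0.002, "twist": 0.0}], "force": 6.0}}

```text
t: 18.15
tool_pos: [0.5477, 0.106, 0.0448]
eef_rot: [3.142, 0.0, -1.42]
wrist_force: [0.9, 0.3, 0.4]
opening: 0.0219
```

```bash
python3 st.py; python3 - <<'E'
from plant import *
from h import *
c=camera('wrist');s=state();np.savez('w20.npz',**c);save('w20.png',c['img'],(220,20,420,220),3.9)
c=camera('scene');np.savez('s20.npz',**c);save('s20.png',c['img'],(290,160,370,260),6)
E
```

```text
18.15 [0.5477 0.106  0.0448] [ 3.1416  0.     -1.4203] [0.941  0.2539 0.3541] [ 0.0895 -0.0279  0.0452] 0.02191926524853773
```

View pics/w20.png

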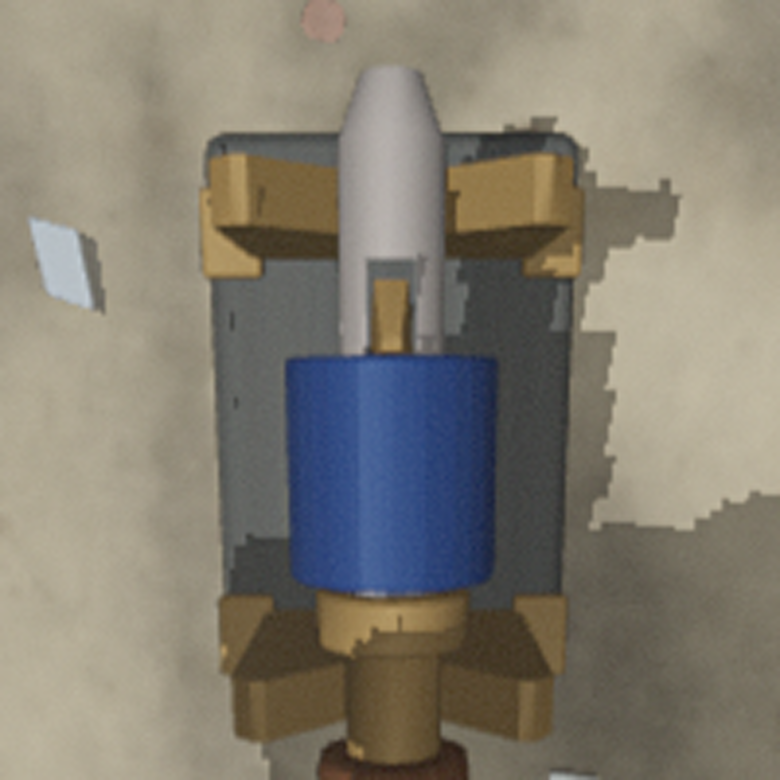

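View pics/s20.png

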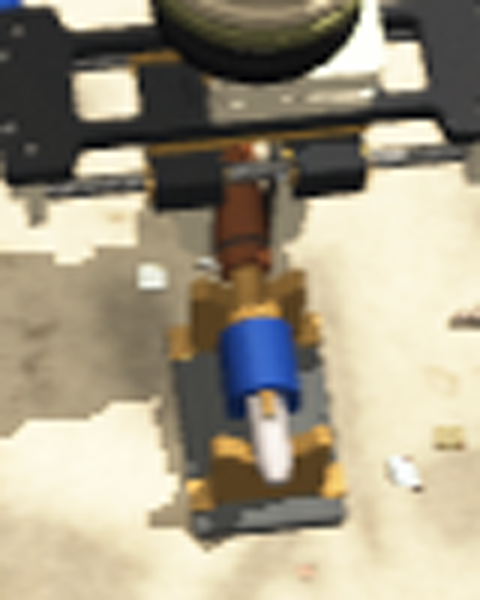

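Call:
{"method": "move_arm", "body": {"increments": [{"hand": -0.5, "dx": 0.0, "dy": 0.0, "dz": 0.0, "twist": 0.0}, {"hand": -0.45, "dx": 0.0, "dy": 0.0, "dz": 0.0, "twist": 0.0}, {"hand": -0.4, "dx": 0.0, "dy": 0.0, "dz": 0.0, "twist": 0.0}, {"hand": -0.2, "dx": 0.0, "dy": 0.0, "dz": 0.0, "twist": 0.0}, {"hand": 0.1, "dx": 0.0, "dy": 0.0, "dz": 0.0, "twist": 0.0}, {"hand": 0.1, "dx": 0.0, "dy": 0.0, "dz": 0.0, "twist": 0.0}, {"hand": 0.1, "dx": 0.0, "dy": 0.0, "dz": 0.0, "twist": 0.0}]}}

```text
t: 18.95
tool_pos: [0.5477, 0.106, 0.0448]
eef_rot: [3.142, -0.0, -1.42]
wrist_force: [0.3, -0.2, 0.9]
opening: 0.0501
```

```bash
python3 st.py; python3 - <<'E'
from plant import *
from h import *
c=camera('wrist');s=state();np.savez('w21.npz',**c);save('w21.png',c['img'],(180,20,460,320),2)
E
```

```text
18.95 [0.5477 0.106  0.0448] [ 3.1416 -0.     -1.4202] [ 0.2597 -0.1639  0.948 ] [0.0386 0.0254 0.0381] 0.05007766989334336
```

View pics/w21.png

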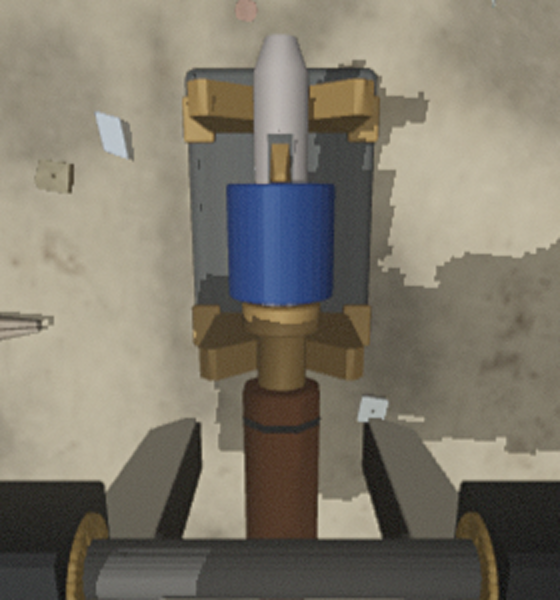

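Released and clear on both sides; rise straight up.

Call:
{"method": "move_arm", "body": {"increments": [{"hand": 0.1, "dx": 0.0, "dy": 0.0, "dz": -0.05, "twist": 0.0}, {"hand": 0.1, "dx": 0.0, "dy": 0.0, "dz": -0.2, "twist": 0.0}, {"hand": 0.1, "dx": 0.0, "dy": 0.0, "dz": -0.4, "twist": 0.0}, {"hand": 0.1, "dx": 0.0, "dy": 0.0, "dz": -0.6, "twist": 0.0}, {"hand": 0.1, "dx": 0.0, "dy": 0.0, "dz": -0.8, "twist": 0.0}, {"hand": 0.1, "dx": 0.0, "dy": 0.0, "dz": -0.8, "twist": 0.0}, {"hand": 0.1, "dx": 0.0, "dy": 0.0, "dz": -0.8, "twist": 0.0}]}}

```text
t: 19.7
tool_pos: [0.5478, 0.106, 0.1414]
eef_rot: [-3.14, 0.0, -1.42]
wrist_force: [-0.6, -0.8, 0.5]
opening: 0.051
```

```bash
python3 st.py; python3 - <<'E'
from plant import *
from h import *
c=camera('wrist');s=state();np.savez('w22.npz',**c);save('w22.png',c['img'],(230,50,410,260),2.8)
c=camera('scene');np.savez('s22.npz',**c);save('s22.png',c['img'],(290,160,370,260),6)
E
```

```text
19.7 [0.5478 0.106  0.1414] [-3.1403  0.0001 -1.4203] [-0.5847 -0.7922  0.5171] [0.0253 0.0047 0.0397] 0.05099186931980392
```

View pics/w22.png

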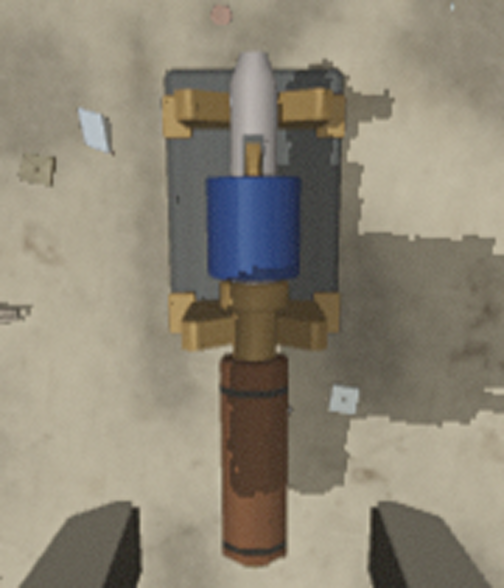

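View pics/s22.png

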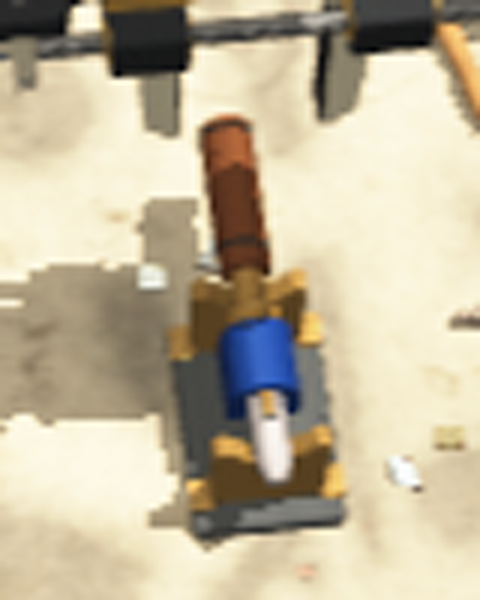

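```bash
python3 - <<'E'
from h import *
w=load('w22.npz');p,T=toolpose(w)
W=lambda u,v,z:(T.T@(atz(w,230+u/2.8,50+v/2.8,z)-p)).round(4)
print('tip',W(254,52,.052),'grip front',W(254,357,.052),'butt',W(254,562,.052))
print('near upr',W(183,325,.059),W(326,322,.059),W(185,349,.059),W(325,347,.059))
print('far upr',W(178,90,.059),W(331,90,.059),W(180,123,.059))
E
```

```text
tip [ 0.0004 -0.1131  0.0895] grip front [ 0.0004 -0.0221  0.0894] butt [0.0005 0.0506 0.0893]
near upr [-0.0216 -0.0338  0.0824] [ 0.0228 -0.0348  0.0824] [-0.0212 -0.0262  0.0824] [ 0.0227 -0.0269  0.0824]
far upr [-0.0215 -0.102   0.0825] [ 0.0225 -0.102   0.0825] [-0.0211 -0.093   0.0825]
```

```bash
python3 - <<'E'
from plant import *
print(close_job())
E
```

```text
the job is handed in; nothing more can be done
None
```

The mandrel now lies in the stand's two V cradles with the blue blank home on it, and the job was handed in at about 20 s of the 64 s allowed. It reports no verdict.

**What I did:** I took the mandrel by its grip and fed the rod through the blank in small steps. The blank slid up square to the fence. I stopped when the spring catch snapped out behind the blank at the shoulder. I then lifted it off, carried it to the stand, lowered it until I felt light contact, let go and raised the gripper clear.

**Last checks, from the wrist camera after release:**

| Check | Result |
|---|---|
| Neck along the near cradle | within about 1 mm |
| Mandrel axis across the stand | within about 0.5 mm |
| Blank | against the shoulder |
| Catch | looks fully sprung out |
| Gripper | well clear of everything |

- **Forces:** The wrist readings between moves stayed within about 3 N of the no-contact value, during both threading and placing. Shorter peaks inside a move were not visible to me.
- **Bystanders:** I did not drive the arm into or over any of them closely, but I did not measure their positions again at the end.
- **Disagreements:**
  - The rod touched the bottom of the bore about 1 mm higher than I had worked out. I raised it 1.7 mm and it ran free.
  - Single-view measurements of the blank and the stand differed by 1 to 2 mm between pictures. I corrected these with closer views before threading the blank and before placing the mandrel.
  - The first batch of move calls was refused for leaving out zero values. Nothing moved.

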